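# Level a stone weighing slab: pry up its edge and pack it

### The job

The stone weighing slab leans because its two front feet have worn short: take the pry bar and lever the slab's front edge up over the fulcrum block that stands before it. While the bar holds the edge up, slip the packing plate that is as thick as the rear feet (the thick one) about half its length under the front edge, beside the bar and square to the edge. Then ease the slab down onto the plate with the bar, without letting it drop, so that it stands level; draw the bar out and lay it flat on the bench clear of the slab and the block, leaving slab, block and everything else where they stood.

Things in the scene. Friction and masses are not known exactly. Their poses are not given: they have to be found in the camera images.
- slab: Loose stone slab 200 (x) x 220 (y) x 22 mm, 2.2 to 3.1 kg, on 4 rubber feet 24 mm across. Origin: under its middle, in the plane of the rear soles; underside at z = 18, top at z = 40 mm. Front face at x = -100, outward is -x. Rear feet (x 80, y +-88) are 18 mm tall; front feet (x -85, y +-94) worn to 12, so it leans 0.036 rad. Bubble level (26 mm across, 7 high) on top near a rear corner.
- slab_front (a point): Middle of the lower edge of the slab's front face (slab frame x -100, y 0, z 18 mm); axes as the slab's. The gap under this edge is 12 mm high at the start. With the 18 mm plate under it the slab is level. The bar pressed right down raises it to about 24 mm.
- block_crown (a point): Loose fulcrum block: dark steel base 44 (x) x 60 (y) x 10 mm with a round bar of 7 mm radius along y let into its top. The point is the middle of the crown, 17 mm above the bench. It stands ready: crown parallel to the slab's front edge within 5 degrees, 42 to 52 mm out from it, and 50 to 64 mm to the slab's +y side of the slab's middle. Leave it standing there.
- bar_grip (a point): Flat steel pry bar 370 x 30 mm, 0.93 kg, loose, flat on the bench. Site: its centre of mass, 6 mm above the flat underside. x points along it to the blade, z up. Body 12 mm thick, from 171 mm behind the point (handle end, black sleeve) to 139 mm ahead; then a blade 4 mm thick, flush with the underside, to 199 mm ahead (a slope joins body and blade top from 139 to 167 mm).
- bar_tip (a point): Middle of the pry bar's blade end, 2 mm above the bar's underside; axes as the bar's. With the blade 10 to 15 mm under the slab's edge and the bar across the block, the handle end goes down to the bench; let go there, the bar is heavy enough to stay down and hold the slab up.
- plate_mid (a point): Thick packing plate, aluminium, 90 (x) x 40 (y) x 18 mm, 0.175 kg, loose, lying flat. The point is its centre, 9 mm above its underside. This is the one to use.
- thin_plate_mid (a point): Thin packing plate, aluminium, 90 x 40 x 9 mm, lying flat; the point is its centre. Too thin; leave it.
- rack: Clear stepped tube rack, 102 x 102 mm, 60 mm high (tubes to 100 mm); origin at the centre of its underside. Bystander.
- hexcups: Three joined clear hexagonal cups with capped tubes, about 130 x 130 mm, tubes up to 125 mm; origin under the middle. Bystander.
- jar: Glass jar with white lid, 64 mm diameter, 96 mm high; origin at the centre of its underside. Bystander.
- bottle: Amber bottle, 60 mm diameter, 125 mm high; origin at the centre of its underside. Bystander.
- weight: Brass balance weight, 38 mm diameter, 63 mm high; origin at the centre of its underside. Bystander.
- dish: White open dish with two small tubes, 75 x 100 mm, 22 mm high; origin at the centre of its underside. Bystander.
There are look-alikes about, which are no part of the job. What is shaped like the part that bears plate_mid but green or yellow is not meant.

How it is judged:
By the outcome, as a careful person would: the job done as asked, in the order asked, and still so for the second after the job is handed in, with the robot touching nothing.
It also fails if it takes over 72 s, if anything falls off the work surface, if the arm or the gripper's body presses on something with over 40 N, if the wrist force passes 120 N, or if a joint passes its speed limit or range.

### The arm

A 6-joint arm with a two-finger parallel gripper is mounted at the origin on the work surface. World frame = base frame: x ahead of the robot, y to its left, z up, the work surface at z = 0. Lengths are in m, angles in rad, forces in N, time in s.
With the tool pointing down it reaches from about 0.35 to 0.925 m from the base axis. Payload 6.4 kg.
Tool frame: the origin (TCP) lies on the mounting face of the last link; the fingertips stand 173 mm ahead of it and the grasp point (between the pads) lies 155 mm ahead of it; z points along the fingers, y is the direction in which the jaws open and shut (so a half turn about z gives the same grasp; the last joint's range is limited). The gripper opens to 85 mm and grips with 20 to 120 N. Pads are 22 mm wide; open, the fingers measure 114 mm over their backs; the gripper's body (76 mm by 85 mm) begins 54 mm behind the grasp point. The pads swing forward as they close: fully open they stand 13 mm farther back than shut.
Start: joints at [0.953, 0.245, 1.558, -0, 1.339, -0.174], TCP at [0.279, 0.587, 0.405] pointing down, gripper open.
Joint ranges: [-3.13, 3.13], [-1.02, 2.26], [0.13, 2.54], [-0.95, 4.09], [0.21, 2.88], [-2.74, 2.74]. Speed limits (rad/s): [2.57, 2.57, 3.14, 3.14, 3.14, 3.14].

### API

Orientations are given as a 3x3 rotation matrix whose columns are the frame's x, y, z axes.
In Python, from workcell import arm gives the robot as it stands.
- The arm moves only by the tool carry_out, never from a script. Its argument "plan" is one flat list of numbers, 7 for each row, row after row: the shift along the tool's x, y, z in cm, then the turn, a rotation vector about the tool's x, y, z in rad, then the finger opening in cm, from 0 to 8.54. In form: [x, y, z, wx, wy, wz, fingers, x, y, z, wx, wy, wz, fingers, ...]. A call has 1 to 10 rows; each row shifts and turns the commanded pose from where the row before left it, along the tool's axes as they then stand; what a row does not reach is not made up. A row lasts 1/10 s, in which the tool goes at most 50 mm and 8.59 degrees, less where a joint would pass 70% of its speed; a pose out of reach is approached as far as the arm can. A call is refused whole if a number of a shift passes 5 or a number of a turn 0.15, either way. A call with a gripper value outside its range is refused whole. The fingers move at their own pace and stop on an object; "newtons" is the grip in N (left out, the last holds). Time passes only in rows, so rows that do not move let the fingers close. It gives the time, the measured TCP pose, the force and the opening at its end, in the units of the state.
- arm.get_obs(): the state, without advancing time (a new reading comes with each control period).
- arm.read_camera(name): name is "scene" or "top"; returns (picture, depth): 400x640x3 uint8, red, green, blue; 400x640 float32, m along the optical axis (not along the pixel's ray), 0 where there is no reading.
- arm.get_calibration(name): a dict with "fx", "fy", "cx", "cy" (pixels), "rvec" (rotation vector, rad) and "tvec" (3), from world to camera coordinates, as OpenCV has them. Camera axes: x right, y down, z forward; pixel columns grow to the right and rows downward; lengths in m; the calibration is good to about 2 mm. A picture is of the moment at which its call begins. get_calibration takes no time and is no camera call.
- arm.finish_job(): hands the job in, once; it reports no verdict.
The state is a dict: "clock": time; "qpos": joint angles; "dq": joint speeds; "joint_efforts": joint torques, N m; "tool_pos": TCP position; "eef_rot": TCP orientation; "contact_force": force on the tool from outside, world axes, zero at the start; "ft_torque": the same for the moment, N m; "width": finger opening in m.
Only numpy, scipy, OpenCV 4.12 (cv2) and the standard library are available. Lean on these libraries where they do the work, as an engineer would, in place of code of your own. Each camera call takes 0.05 s, during which the arm holds its last target. There are 200 camera calls.

## Working session

There is one attempt and no reset: what is moved stays moved. The work goes in short steps, Python scripts to look and compute and a tool call to move; the robot and the scene stay as the last step left them, time stands still between calls to the robot, and variables do not carry over. Pictures are saved under pics/ and viewed, about 8 in all and at most 12, crops included, and the job is handed in when it is done.

Besides the shell and the picture viewer there is one more tool, called after "Emit:" as a command line: name --argument value ..., lists and objects as JSON in quotes. carry_out: Moves the arm, as the interface text tells. Its arguments: {"type":"object","properties":{"plan":{"type":"array","items":{"type":"number"}},"newtons":{"type":"number"}},"required":["plan"]}

```bash
mkdir -p pics && ls && cat > h.py <<'E'
import numpy as np, cv2
from workcell import arm
def shot(n,save=None):
    im,d=arm.read_camera(n)
    if save: cv2.imwrite('pics/'+save,cv2.cvtColor(im,cv2.COLOR_RGB2BGR))
    np.savez('last_'+n,im=im,d=d)
    return im,d
def cal(n):
    c=arm.get_calibration(n); R=cv2.Rodrigues(np.array(c['rvec'],float))[0]; t=np.array(c['tvec'],float).ravel()
    return c,R,t
def ray(n,uv,z):
    c,R,t=cal(n); uv=np.atleast_2d(np.array(uv,float))
    p=np.c_[(uv[:,0]-c['cx'])/c['fx'],(uv[:,1]-c['cy'])/c['fy'],np.ones(len(uv))]@R
    o=-R.T@t; return o+p*((z-o[2])/p[:,2])[:,None]
def cloud(n,d):
    c,R,t=cal(n); v,u=np.mgrid[:400,:640]
    p=np.stack([(u-c['cx'])/c['fx']*d,(v-c['cy'])/c['fy']*d,d],-1)
    return (p-t)@R
def proj(n,P):
    c,R,t=cal(n); q=np.atleast_2d(P)@R.T+t
    return np.c_[q[:,0]/q[:,2]*c['fx']+c['cx'],q[:,1]/q[:,2]*c['fy']+c['cy']]
E
python3 - <<'E'
from h import *
for n in('scene','top'):
    shot(n,n+'0.png'); c,R,t=cal(n); print(n,c,-R.T@t)
print(arm.get_obs())
E
```

```text
pics
scene {'fx': 488.12379236858686, 'fy': 488.12379236858686, 'cx': 314.6825532171035, 'cy': 199.34214380157837, 'rvec': array([ 1.69463452,  1.98104566, -0.67908443]), 'tvec': array([ 0.07671355, -0.38616432,  1.63970813])} [1.32524685 0.10461927 1.03750962]
top {'fx': 453.6136493017959, 'fy': 453.6136493017959, 'cx': 320.7810150540617, 'cy': 196.76329500349192, 'rvec': array([ 2.11278315, -2.15728833,  0.18072687]), 'tvec': array([0.02118145, 0.50487312, 1.27035859])} [0.28710113 0.01544728 1.33659672]
{'clock': 0.1, 'qpos': array([ 9.52929999e-01,  2.45736093e-01,  1.55892178e+00,  1.48871197e-05,
        1.33867667e+00, -1.74129569e-01]), 'dq': array([ 0.00024564, -0.00105696, -0.0028636 ,  0.00075627, -0.00025886,
       -0.00087069]), 'joint_efforts': array([-1.10414428e-03, -4.30676687e+01, -3.27126002e+01, -1.95408302e-04,
        2.88645766e-03, -1.37856932e-05]), 'tool_pos': array([0.27894394, 0.58687127, 0.4036795 ]), 'eef_rot': array([[-9.03152080e-01,  4.29319552e-01, -1.02087971e-03],
       [ 4.29320650e-01,  9.03151033e-01, -1.41144778e-03],
       [ 3.16046436e-04, -1.71303674e-03, -9.99998483e-01]]), 'contact_force': array([ 1.07525538, -0.21329947,  0.02688955]), 'ft_torque': array([-0.01677507,  0.02283256,  0.02644731]), 'width': 0.0853904227492566}
```

View pics/top0.png

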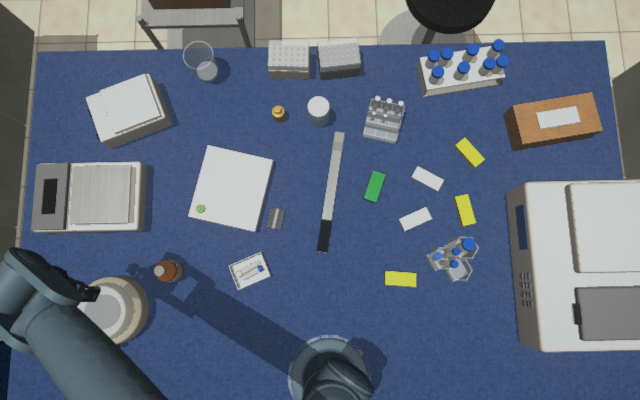

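View pics/scene0.png

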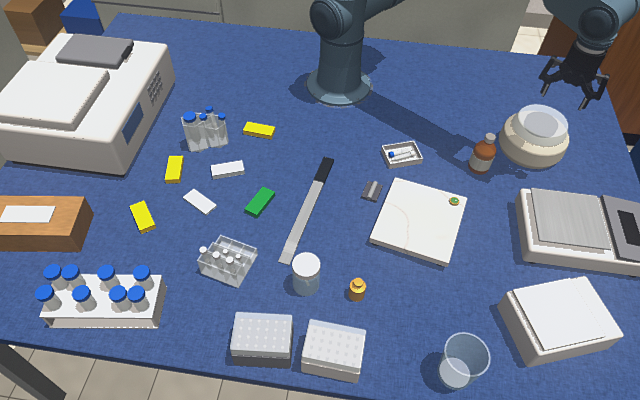

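Top view: the slab is at (231,188) with its bubble at (200,209), so its front is the right-hand edge (265,195). The block is at (276,217), and the bar runs from (338,132) at the blade to (322,250) at the handle. There are two bare-metal plates, at top (416,218) = scene (227,170), and top (428,179) = scene (199,202). The green and yellow ones are look-alikes. The first shows side faces in the scene view, so it's probably the thick one; I'll confirm that in a crop.

```bash
cat > seg.py <<'E'
from h import *
def nonblue(im):
    f=im.astype(int); hsv=cv2.cvtColor(im,cv2.COLOR_RGB2HSV)
    return (~((f[...,2]>f[...,0]*1.35)&(hsv[...,1]>80))).astype(np.uint8)
def white(im):
    hsv=cv2.cvtColor(im,cv2.COLOR_RGB2HSV)
    return ((hsv[...,1]<60)&(hsv[...,2]>110)).astype(np.uint8)
def blob(m,uv,box):
    x0,y0,x1,y1=box; k=np.zeros_like(m); k[y0:y1,x0:x1]=m[y0:y1,x0:x1]
    n,l,s,c=cv2.connectedComponentsWithStats(k,connectivity=4)
    i=l[uv[1],uv[0]]
    if i==0: i=1+np.argmax(s[1:,4])
    return (l==i).astype(np.uint8)
E
python3 - <<'E'
from seg import *
T=np.load('last_top.npz');S=np.load('last_scene.npz')
it,dt,is_,ds=T['im'],T['d'],S['im'],S['d']
ct,cs=cloud('top',dt),cloud('scene',ds)
# table height check
print('table',np.median(ct[290:320,420:480,2]),np.median(cs[150:170,300:320,2]))
for nm,n,im,cl,uv,box in [('plateA','top',it,ct,(416,218),(392,200,440,236)),('plateB','top',it,ct,(428,179),(405,162,450,196)),
  ('plateA','scene',is_,cs,(227,170),(205,155,250,185)),('plateB','scene',is_,cs,(199,202),(178,183,222,220)),
  ('slab','top',it,ct,(231,188),(180,140,282,236)),('slab','scene',is_,cs,(415,225),(365,175,470,272)),
  ('bar','top',it,ct,(333,190),(310,125,352,256)),('block','top',it,ct,(276,217),(266,203,290,232)),('block','scene',is_,cs,(371,190),(358,176,384,205))]:
    m=blob(nonblue(im),uv,box); z=cl[...,2][m>0]
    r=cv2.minAreaRect(cv2.findContours(m,0,2)[0][0])
    print(nm,n,m.sum(),'z pct',np.round(np.percentile(z,[5,25,50,75,95]),4),'rect',np.round(r[0],1),np.round(r[1],1),round(r[2],1))
a=cv2.resize(it[155:240,385:455],None,fx=5,fy=5,interpolation=cv2.INTER_CUBIC)
b=cv2.resize(is_[150:225,170:255],None,fx=5,fy=5,interpolation=cv2.INTER_CUBIC)
h=max(a.shape[0],b.shape[0]);pad=lambda q:cv2.copyMakeBorder(q,0,h-q.shape[0],0,5,cv2.BORDER_CONSTANT)
cv2.imwrite('pics/plates.png',np.hstack([pad(a),pad(b)])[...,::-1])
a=cv2.resize(it[135:260,180:350],None,fx=4,fy=4,interpolation=cv2.INTER_CUBIC);cv2.imwrite('pics/slab.png',a[...,::-1])
E
```

```text
table 0.0004478388660420453 -0.0008306304138249706
plateA top 473 z pct [0.0009 0.0157 0.018  0.0199 0.0225] rect [414.7 218.8] [14.8 32.1] 65.6
plateB top 452 z pct [0.0006 0.0065 0.0087 0.0108 0.0133] rect [427.3 178.3] [31.5 14.3] 27.9
plateA scene 496 z pct [0.0001 0.0117 0.0156 0.0175 0.0203] rect [227.4 169.1] [15.1 33.2] 80.5
plateB scene 462 z pct [0.0006 0.0058 0.0076 0.0094 0.011 ] rect [199.5 201.5] [33.2 15.2] 35.8
slab top 5297 z pct [0.03   0.0344 0.037  0.0394 0.0431] rect [230.6 188. ] [70.6 76.9] 14.0
slab scene 5788 z pct [0.0271 0.0339 0.0363 0.0385 0.0415] rect [417.3 220.9] [83.9 73.5] 15.9
bar top 1305 z pct [0.0008 0.0086 0.0114 0.0136 0.0166] rect [330.5 191.8] [ 10.9 122.6] 8.6
block top 326 z pct [0.0025 0.0079 0.0107 0.0138 0.0183] rect [275.4 218.2] [15.5 21.1] 14.0
block scene 315 z pct [0.0037 0.0078 0.0095 0.0127 0.0165] rect [371.7 190.4] [16.3 20.6] 21.8
```

View pics/plates.png

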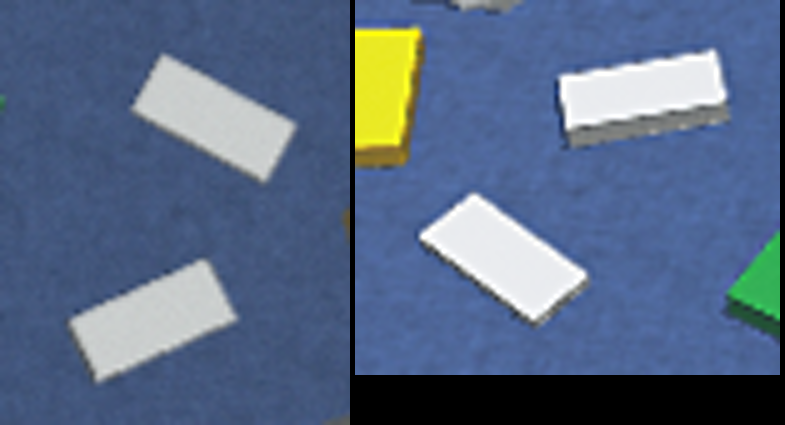

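View pics/slab.png

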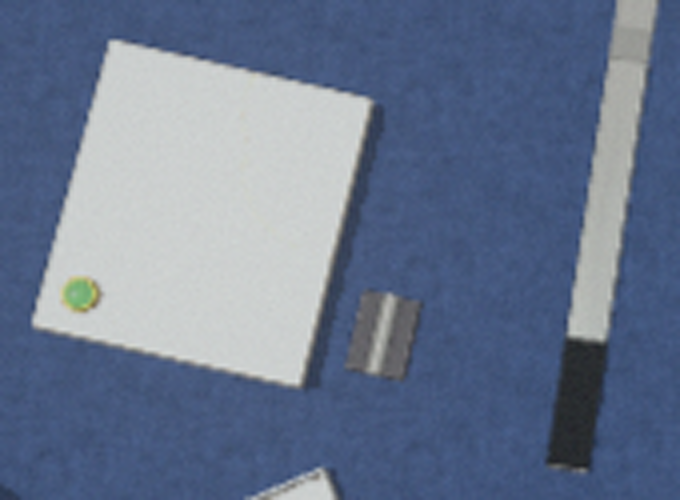

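The crop confirms it: the plate at top (415,219) / scene (227,169) is the thick one (depth height 18 mm, tall side face). The one at (427,178) reads 9 mm. Next I'll get subpixel outlines from both views.

```bash
cat > quad.py <<'E'
from seg import *
def quad(n,im,box,f,K=6,eps=.04,nv=4):
    """subpixel quad of the blob f(img)>0 in box"""
    x0,y0,x1,y1=box; c=cv2.resize(im[y0:y1,x0:x1],None,fx=K,fy=K,interpolation=cv2.INTER_CUBIC)
    m=f(c).astype(np.uint8); m=cv2.morphologyEx(m,cv2.MORPH_CLOSE,np.ones((3*K,3*K))); 
    cn=max(cv2.findContours(m,0,1)[0],key=cv2.contourArea)
    box4=cv2.boxPoints(cv2.minAreaRect(cn)) 
    ap=cv2.approxPolyDP(cv2.convexHull(cn),eps*cv2.arcLength(cn,True),True)[:,0].astype(float)
    if len(ap)!=nv: ap=box4.astype(float)
    P=cn[:,0].astype(float); L=[]
    for i in range(len(ap)):
        a,b=ap[i],ap[(i+1)%len(ap)]; d=(b-a)/np.linalg.norm(b-a); s=(P-a)@d; e=(P-a)@np.array([-d[1],d[0]])
        q=P[(np.abs(e)<1.2*K)&(s>.1*np.linalg.norm(b-a))&(s<.9*np.linalg.norm(b-a))]
        vx,vy,px,py=cv2.fitLine(q.astype(np.float32),cv2.DIST_HUBER,0,.01,.01).ravel(); L.append(np.cross([px,py,1],[px+vx,py+vy,1]))
    C=[];
    for i in range(len(L)):
        p=np.cross(L[i-1],L[i]); C.append(p[:2]/p[2])
    return (np.array(C)+.5)/K-.5+[x0,y0]
bright=lambda t:(lambda c:(c.min(-1)>t))
E
python3 - <<'E'
from quad import *
it,is_=np.load('last_top.npz')['im'],np.load('last_scene.npz')['im']
print(it[188,231],is_[225,415],it[219,415],is_[168,227],is_[175,227],it[120:200:8,333].tolist())
def show(nm,n,q,z):
    W=ray(n,q,z); e=np.roll(W,-1,0)-W
    print(nm,n,'px',np.round(q,1).tolist(),'\n  W',np.round(W[:,:2],4).tolist(),'mean',np.round(W.mean(0)[:2],4),'len',np.round(np.linalg.norm(e,axis=1),4),'ang',np.round(np.arctan2(e[:,1],e[:,0]),3))
show('slab','top',quad('top',it,(180,138,282,240),bright(130)),.037)
show('slab','scene',quad('scene',is_,(362,172,474,275),bright(165)),.037)
show('plate','top',quad('top',it,(392,200,440,236),bright(130)),.018)
show('plate','scene',quad('scene',is_,(205,152,250,182),bright(165)),.018)
show('bar','top',quad('top',it,(305,122,355,258),lambda c:nonblue(c)),.010)
show('bar','scene',quad('scene',is_,(270,150,342,270),lambda c:nonblue(c)),.010)
show('block','top',quad('top',it,(263,202,292,234),lambda c:nonblue(c)),.010)
show('block','scene',quad('scene',is_,(356,174,386,208),lambda c:nonblue(c)),.010)
show('crown','top',quad('top',it,(266,203,288,232),bright(125)),.017)
show('crown','scene',quad('scene',is_,(356,174,386,208),bright(125)),.017)
E
```

```text
[207 209 209] [236 238 235] [202 205 204] [233 235 238] [117 119 118] [[52, 65, 89], [66, 84, 122], [65, 83, 119], [138, 141, 144], [169, 169, 166], [171, 171, 168], [172, 173, 170], [172, 174, 170], [175, 179, 175], [176, 180, 176]]
slab top px [[207.2, 144.4], [272.9, 159.4], [254.7, 231.8], [187.4, 216.2]] 
  W [[0.6703, 0.3437], [0.6205, 0.1494], [0.4082, 0.2022], [0.4572, 0.3965]] mean [0.5391 0.2729] len [0.2006 0.2187 0.2004 0.2196] ang [-1.822  2.898  1.324 -0.243]
slab scene px [[394.8, 176.8], [467.1, 197.4], [448.5, 263.0], [369.4, 237.4]] 
  W [[0.4172, 0.2064], [0.4588, 0.3998], [0.6717, 0.3467], [0.6283, 0.1536]] mean [0.544  0.2766] len [0.1978 0.2193 0.1979 0.2177] ang [ 1.359 -0.245 -1.791  2.896]
plate top px [[426.0, 206.3], [432.0, 218.5], [404.5, 231.0], [398.4, 218.6]] 
  W [[0.4743, -0.2977], [0.4381, -0.3133], [0.4032, -0.2311], [0.4397, -0.2149]] mean [ 0.4388 -0.2643] len [0.0394 0.0893 0.04   0.0898] ang [-2.735  1.973  0.418 -1.175]
plate scene px [[241.9, 159.8], [243.9, 170.1], [212.2, 175.3], [210.4, 165.1]] 
  W [[0.4069, -0.2265], [0.4441, -0.2116], [0.4776, -0.2932], [0.4413, -0.309]] mean [ 0.4425 -0.2601] len [0.0401 0.0882 0.0396 0.0893] ang [ 0.382 -1.182 -2.731  1.965]
bar top px [[316.4, 251.7], [334.2, 130.4], [345.2, 132.2], [326.5, 253.3]] 
  W [[0.3489, 0.0267], [0.7143, -0.0346], [0.708, -0.0678], [0.3439, -0.0026]] mean [ 0.5288 -0.0196] len [0.3705 0.0338 0.3699 0.0298] ang [-0.166 -1.757  2.965  1.401]Traceback (most recent call last):
  File "<stdin>", line 12, in <module>
  File "quad.py", line 14, in quad
    vx,vy,px,py=cv2.fitLine(q.astype(np.float32),cv2.DIST_HUBER,0,.01,.01).ravel(); L.append(np.cross([px,py,1],[px+vx,py+vy,1]))
                ~~~~~~~~~~~^^^^^^^^^^^^^^^^^^^^^^^^^^^^^^^^^^^^^^^^^^^^^^^
cv2.error: OpenCV(4.12.0) /io/opencv/modules/imgproc/src/linefit.cpp:50: error: (-215:Assertion failed) count > 0 in function 'fitLine2D_wods'
```

```bash
python3 - <<'E'
from quad import *
it,is_=np.load('last_top.npz')['im'],np.load('last_scene.npz')['im']
psi=1.327; X=np.array([np.cos(psi),np.sin(psi)]); Y=np.array([-X[1],X[0]])
def show(nm,n,f,z,im,box):
    try: q=quad(n,im,box,f)
    except Exception as e: print(nm,n,'fail'); return
    W=ray(n,q,z); e=np.roll(W,-1,0)-W
    c=W.mean(0)[:2]
    print(nm,n,'mean',np.round(c,4),'len',np.round(np.linalg.norm(e,axis=1),4),'ang',np.round(np.arctan2(e[:,1],e[:,0]),3))
    m={'top':np.array([.5144,.1758]),'scene':np.array([.5181,.1800])}[n]
    print('   rel to front mid, slab axes',np.round([(c-m)@X,(c-m)@Y],4))
show('block','top',lambda c:nonblue(c),.010,it,(263,202,292,234))
show('block','scene',lambda c:nonblue(c),.010,is_,(356,174,386,208))
show('crown','top',bright(125),.017,it,(266,203,288,232))
show('crown','scene',bright(140),.017,is_,(356,174,386,208))
show('slabtop','top',bright(130),.037,it,(180,138,282,240))
# bar in scene: rough axis points by mask
m=blob(nonblue(is_),(300,220),(270,150,342,270)); p=np.argwhere(m)[:,::-1]
W=ray('scene',p.astype(float),.009)[:,:2]; c=W.mean(0); u,s,v=np.linalg.svd(W-c,full_matrices=False); d=v[0]*np.sign(v[0][0]); t=(W-c)@d
print('bar scene',c,np.arctan2(d[1],d[0]),np.percentile(t,[.5,99.5]),c+d*np.ptp(np.percentile(t,[.5,99.5]))*0)
t0,t1=np.percentile(t,[.3,99.7]);print('tip',c+d*t1,'COM',c+d*(t0+171/370*(t1-t0)))
o=arm.get_obs();print(o['tool_pos'],o['qpos'])
# gripper seen
E
```

```text
block top mean [0.4487 0.1449] len [0.046  0.0608 0.0454 0.0624] ang [-1.839  2.907  1.337 -0.225]
   rel to front mid, slab axes [-0.0459  0.0563]
block scene mean [0.4557 0.1488] len [0.0665 0.0443 0.0668 0.0443] ang [-0.238 -1.818  2.902  1.316]
   rel to front mid, slab axes [-0.0454  0.053 ]
crown top mean [0.4489 0.1453] len [0.0586 0.0092 0.0576 0.0092] ang [-0.233 -1.886  2.908  1.37 ]
   rel to front mid, slab axes [-0.0454  0.0562]
crown scene mean [0.4515 0.1502] len [0.0683 0.0105 0.0564 0.0153] ang [-0.233 -1.869  2.908  2.161]
   rel to front mid, slab axes [-0.045   0.0574]
slabtop top mean [0.5391 0.2729] len [0.2006 0.2187 0.2004 0.2196] ang [-1.822  2.898  1.324 -0.243]
   rel to front mid, slab axes [ 0.1002 -0.0005]
bar scene [ 0.55002116 -0.01868603] -0.17098692787289557 [-0.20196683  0.1694937 ] [ 0.55002116 -0.01868603]
tip [ 0.7177437  -0.04764718] COM [ 0.52001162 -0.01350419]
[0.27894394 0.58687127 0.4036795 ] [ 9.52929999e-01  2.45736093e-01  1.55892178e+00  1.48871197e-05
  1.33867667e+00 -1.74129569e-01]
```

```bash
cat > plan.py <<'E'
from h import *
from scipy.spatial.transform import Rotation as Ro
def tool(yaw,pitch=0.):   # tool x along the bar's blade direction, nose-down pitch positive
    x=np.array([np.cos(yaw)*np.cos(pitch),np.sin(yaw)*np.cos(pitch),-np.sin(pitch)])
    y=np.array([np.sin(yaw),-np.cos(yaw),0]); return np.c_[x,y,np.cross(x,y)]
def rows(wp,start=None):
    """wp: list of (tcp, R, nrows, fingers cm); prints calls of 10 rows"""
    o=arm.get_obs(); p,R=(o['tool_pos'],o['eef_rot']) if start is None else start; out=[]
    for tp,tR,n,f in wp:
        for k in range(n,0,-1):
            s=np.round(R.T@((np.asarray(tp)-p)/k)*100,2); w=np.round(Ro.from_matrix(R.T@tR).as_rotvec()/k,3)
            if max(abs(w))>.15 or np.linalg.norm(s)>5: print('!! too fast',s,w)
            out+=[[*(float(v) for v in s),*(float(v) for v in w),f]]; p=p+R@s/100; R=R@Ro.from_rotvec(w).as_matrix()
    for i in range(0,len(out),10): print('CALL',str([v+0. for r in out[i:i+10] for v in r]).replace('-0.0,','0,').replace('.0,',',').replace(' ',''))
    print('end',np.round(p,4)); return p,R
E
python3 - <<'E'
from plan import *
R=tool(-.171); c=np.array([.5175,-.0153])
rows([([*c,.28],R,20,8.5),([*c,.20],R,4,8.5),([*c,.174],R,3,8.5),([*c,.174],R,3,8.5)])
E
```

```text
CALL [-2.37,-2.21,0.62,0,0,0.143,8.5,-2.66,-1.85,0.62,0,0,0.143,8.5,-2.9,-1.45,0.62,0,0,0.143,8.5,-3.07,-1.02,0.62,0,0,0.144,8.5,-3.19,-0.57,0.62,0,0,0.143,8.5,-3.24,-0.11,0.62,0,0,0.144,8.5,-3.22,0.36,0.62,0,0,0.143,8.5,-3.13,0.81,0.62,0,0,0.144,8.5,-2.98,1.25,0.62,0,0,0.143,8.5,-2.78,1.67,0.62,0,0,0.144,8.5]
CALL [-2.51,2.05,0.62,0,0,0.143,8.5,-2.19,2.38,0.62,0,0,0.144,8.5,-1.83,2.67,0.62,0,0,0.143,8.5,-1.43,2.91,0.62,0,0,0.144,8.5,-0.99,3.08,0.62,0,0,0.143,8.5,-0.54,3.19,0.63,0,0,0.144,8.5,-0.08,3.24,0.62,0,0,0.143,8.5,0.38,3.21,0.63,0,0,0.144,8.5,0.84,3.13,0.62,0.001,0,0.143,8.5,1.27,2.97,0.63,0.001,0.001,0.144,8.5]
CALL [0,0,2,0,0,0,8.5,0,0,2,0,0,0,8.5,0,0,2,0,0,0,8.5,0,0.01,2,0,0,0,8.5,0,0,0.87,0,0,0,8.5,0,0,0.86,0,0,0,8.5,0,0,0.87,0,0,0,8.5,0,0,0,0,0,0,8.5,0,0,0,0,0,0,8.5,0,0,0,0,0,0,8.5]
end [ 0.5175 -0.0153  0.174 ]
```

Emit:
carry_out --plan '[-2.37,-2.21,0.62,0,0,0.143,8.5,-2.66,-1.85,0.62,0,0,0.143,8.5,-2.9,-1.45,0.62,0,0,0.143,8.5,-3.07,-1.02,0.62,0,0,0.144,8.5,-3.19,-0.57,0.62,0,0,0.143,8.5,-3.24,-0.11,0.62,0,0,0.144,8.5,-3.22,0.36,0.62,0,0,0.143,8.5,-3.13,0.81,0.62,0,0,0.144,8.5,-2.98,1.25,0.62,0,0,0.143,8.5,-2.78,1.67,0.62,0,0,0.144,8.5]' --newtons 100

```text
clock: 1.1
tool_pos: [0.3985, 0.2846, 0.3421]
eef_rot: [[0.308, 0.951, -0.0], [0.951, -0.308, -0.0], [-0.0, -0.0, -1.0]]
contact_force: [0.3, -0.5, -0.5]
width: 0.0852
```

Emit:
carry_out --plan '[-2.51,2.05,0.62,0,0,0.143,8.5,-2.19,2.38,0.62,0,0,0.144,8.5,-1.83,2.67,0.62,0,0,0.143,8.5,-1.43,2.91,0.62,0,0,0.144,8.5,-0.99,3.08,0.62,0,0,0.143,8.5,-0.54,3.19,0.63,0,0,0.144,8.5,-0.08,3.24,0.62,0,0,0.143,8.5,0.38,3.21,0.63,0,0,0.144,8.5,0.84,3.13,0.62,0.001,0,0.143,8.5,1.27,2.97,0.63,0.001,0.001,0.144,8.5]'

```text
clock: 2.1
tool_pos: [0.5179, -0.0163, 0.2798]
eef_rot: [[0.984, -0.176, 0.0], [-0.176, -0.984, 0.002], [0.0, -0.002, -1.0]]
contact_force: [-0.3, -0.2, -0.2]
width: 0.0852
```

Emit:
carry_out --plan '[0,0,2,0,0,-0.005,8.5,0,0,2,0,0,0,8.5,0,0,2,0,0,0,8.5,0,0,2,0,0,0,8.5,0,0,0.87,0,0,0,8.5,0,0,0.86,0,0,0,8.5,0,0,0.87,0,0,0,8.5,0,0,0,0,0,0,8.5,0,0,0,0,0,0,2.5,0,0,0,0,0,0,2.5]'

```text
clock: 3.1
tool_pos: [0.5183, -0.0148, 0.1751]
eef_rot: [[0.986, -0.165, 0.002], [-0.165, -0.986, 0.002], [0.002, -0.002, -1.0]]
contact_force: [0.5, -0.5, -0.7]
width: 0.0589
```

Emit:
carry_out --plan '[0,0,0,0,0,0,2.0,0,0,0,0,0,0,2.0,0,0,0,0,0,0,2.0,0,0,0,0,0,0,2.0,0,0,0,0,0,0,2.0]'

```text
clock: 3.6
tool_pos: [0.5182, -0.015, 0.1754]
eef_rot: [[0.986, -0.165, 0.001], [-0.165, -0.986, 0.001], [0.001, -0.002, -1.0]]
contact_force: [-2.9, -0.6, 6.0]
width: 0.0268
```

```bash
python3 - <<'E'
from plan import *
o=arm.get_obs();print(o['tool_pos'],o['width'],o['contact_force'],o['qpos'])
E
```

```text
[ 0.51820636 -0.01496093  0.17540196] 0.02683623670878453 [-2.92655704 -0.61319137  5.97228722] [-0.2480594   0.282801    1.99659534  0.00209978  0.86120525  1.48748147]
```

```bash
cat > geo.py <<'E'
from plan import *
# slab frame on the bench: front-edge middle F, yaw PSI (world, = top view + ~2 mm)
PSI=1.327; F=np.array([.5163,.178]); X=np.array([np.cos(PSI),np.sin(PSI)]); Y=np.array([-X[1],X[0]])
def W(s,y): return F+s*X+y*Y
CR=-.0455; YB=.056
def barpose(p,tip_s,lift,y=YB,yaw=PSI,dx=0.,dz=.1694,dy=0.):
    """TCP pose with the blade end's underside at slab x tip_s, bar underside 'lift' over the crown, pitch p nose down"""
    h=.010+.007/np.cos(p)+lift-(tip_s-CR)*np.tan(p)          # underside height at the tip
    R=tool(yaw,p); tip=np.array([*W(tip_s,y),h])
    com=tip-R[:,0]*.199-R[:,2]*.006
    return com-R[:,2]*dz-R[:,0]*dx-R[:,1]*dy, R
E
python3 - <<'E'
from geo import *
o=arm.get_obs(); p0=o['tool_pos']; R0=o['eef_rot']
P,R=barpose(.255,-.05,.04)
print(P)
s=rows([(p0+[0,0,.05],R0,4,2.),([.46,-.01,.285],tool(.55,.1),6,2.)])
rows([(P,R,10,2.)],s)
E
```

```text
[ 0.41408357 -0.00093876  0.27833194]
CALL [0,0,-1.25,0,0,0,2,0,0,-1.25,0,0,0,2,0,0,-1.25,0,0,0,2,0.01,-0.01,-1.25,0,0,0,2,-0.97,0.08,-0.99,-0.006,-0.016,-0.119,2,-0.99,-0.03,-0.98,-0.006,-0.016,-0.119,2,-0.99,-0.15,-0.96,-0.006,-0.016,-0.119,2,-0.99,-0.26,-0.95,-0.006,-0.016,-0.119,2,-0.96,-0.37,-0.94,-0.006,-0.017,-0.12,2,-0.93,-0.47,-0.92,-0.007,-0.016,-0.119,2.0]
end [ 0.46  -0.01   0.285]
CALL [-0.34,-0.32,0.1,-0.014,-0.015,-0.077,2,-0.31,-0.34,0.1,-0.014,-0.015,-0.077,2,-0.28,-0.37,0.1,-0.014,-0.015,-0.077,2,-0.25,-0.39,0.1,-0.014,-0.015,-0.076,2,-0.22,-0.41,0.1,-0.014,-0.014,-0.077,2,-0.18,-0.42,0.09,-0.013,-0.015,-0.076,2,-0.15,-0.44,0.09,-0.014,-0.014,-0.077,2,-0.11,-0.45,0.09,-0.013,-0.015,-0.076,2,-0.08,-0.46,0.08,-0.014,-0.014,-0.077,2,-0.04,-0.46,0.07,-0.013,-0.015,-0.076,2.0]
end [ 0.4141 -0.0009  0.2784]
```

Emit:
carry_out --plan '[0,0,-1.25,0,0,0,2,0,0,-1.25,0,0,0,2,0,0,-1.25,0,0,0,2,0.01,-0.01,-1.25,0,0,0,2,-0.97,0.08,-0.99,-0.006,-0.016,-0.119,2,-0.99,-0.03,-0.98,-0.006,-0.016,-0.119,2,-0.99,-0.15,-0.96,-0.006,-0.016,-0.119,2,-0.99,-0.26,-0.95,-0.006,-0.016,-0.119,2,-0.96,-0.37,-0.94,-0.006,-0.017,-0.12,2,-0.93,-0.47,-0.92,-0.007,-0.016,-0.119,2.0]'

```text
clock: 4.6
tool_pos: [0.459, -0.0097, 0.2849]
eef_rot: [[0.846, 0.526, -0.085], [0.524, -0.85, -0.052], [-0.099, -0.0, -0.995]]
contact_force: [0.0, -0.9, -8.0]
width: 0.0268
```

Emit:
carry_out --plan '[-0.34,-0.32,0.1,-0.014,-0.015,-0.077,2,-0.31,-0.34,0.1,-0.014,-0.015,-0.077,2,-0.28,-0.37,0.1,-0.014,-0.015,-0.077,2,-0.25,-0.39,0.1,-0.014,-0.015,-0.076,2,-0.22,-0.41,0.1,-0.014,-0.014,-0.077,2,-0.18,-0.42,0.09,-0.013,-0.015,-0.076,2,-0.15,-0.44,0.09,-0.014,-0.014,-0.077,2,-0.11,-0.45,0.09,-0.013,-0.015,-0.076,2,-0.08,-0.46,0.08,-0.014,-0.014,-0.077,2,-0.04,-0.46,0.07,-0.013,-0.015,-0.076,2.0]'

```text
clock: 5.6
tool_pos: [0.4133, -0.0005, 0.2778]
eef_rot: [[0.232, 0.971, -0.06], [0.94, -0.239, -0.244], [-0.251, -0.0, -0.968]]
contact_force: [-0.2, -0.7, -8.4]
width: 0.0272
```

```bash
python3 - <<'E'
from geo import *
o=arm.get_obs();print(o['tool_pos'],o['width'],o['contact_force'],o['qpos'][5])
R=o['eef_rot'];P=o['tool_pos']
com=P+R[:,2]*.1694; tip=com+R[:,0]*.199
print('expect tip',tip,'handle',com-R[:,0]*.171)
for n in('top','scene'):
    im,d=shot(n); print(n,'tip px',proj(n,[tip]),'handle px',proj(n,[com-R[:,0]*.171]))
it=np.load('last_top.npz')['im'];is_=np.load('last_scene.npz')['im']
a=cv2.resize(it[170:280,180:400],None,fx=3.6,fy=3.6,interpolation=cv2.INTER_CUBIC)
b=cv2.resize(is_[110:210,250:470],None,fx=3.6,fy=3.6,interpolation=cv2.INTER_CUBIC)
cv2.imwrite('pics/lift.png',np.vstack([a[:300],b[:300]])[...,::-1])
E
```

```text
[ 0.41328766 -0.00052537  0.27781165] 0.02724196886184352 [-0.15457982 -0.6512643  -8.37138971] 0.15195989530416681
expect tip [0.44913917 0.1451615  0.06383183] handle [ 0.36345911 -0.20255996  0.15683026]
top tip px [[273.59547445 216.03644887]] handle px [[404.09429645 241.59937111]]
scene tip px [[372.64499144 176.21388718]] handle px [[249.34960891 113.60822071]]
```

View pics/lift.png

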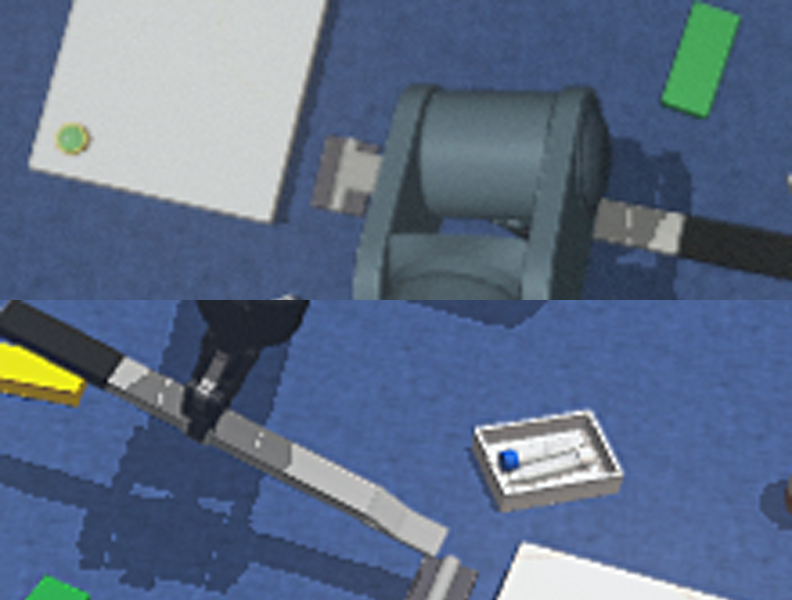

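```bash
python3 - <<'E'
from geo import *
P,R=barpose(.255,-.05,.004); Q,_=barpose(.255,-.012,.003)
rows([(P,R,5,2.),(Q,R,4,2.),(Q,R,1,2.)])
E
```

```text
CALL [0.17,0.02,0.68,0,0,0,2,0.17,0.02,0.68,0,0,0,2,0.17,0.03,0.68,0,0,0,2,0.17,0.02,0.69,0,-0.001,0,2,0.17,0.03,0.68,-0.001,0,-0.001,2,0.99,0,0.03,0,0,0,2,0.99,0,0.02,0,0,0,2,0.99,0,0.03,0,0,0,2,0.99,0,0.02,0,0,0,2,0,0,0,0,0,0,2.0]
end [0.4233 0.036  0.2314]
```

Emit:
carry_out --plan '[0.17,0.02,0.68,0,0,0,2,0.17,0.02,0.68,0,0,0,2,0.17,0.03,0.68,0,0,0,2,0.17,0.02,0.69,0,-0.001,0,2,0.17,0.03,0.68,-0.001,0,-0.001,2,0.99,0,0.03,0,0,0,2,0.99,0,0.02,0,0,0,2,0.99,0,0.03,0,0,0,2,0.99,0,0.02,0,0,0,2,0,0,0,0,0,0,2.0]'

```text
clock: 6.7
tool_pos: [0.4241, 0.0368, 0.231]
eef_rot: [[0.231, 0.971, -0.06], [0.94, -0.238, -0.245], [-0.253, -0.0, -0.968]]
contact_force: [-0.5, 0.1, -9.3]
width: 0.0266
```

```bash
python3 - <<'E'
from geo import *
o=arm.get_obs();print(o['tool_pos'],o['width'],o['contact_force'],np.round(o['eef_rot'],3).tolist())
R=o['eef_rot'];P=o['tool_pos']
tip=P+R[:,2]*.1694+R[:,0]*.199+R[:,2]*.002
tl=tip-R[:,1]*.015; tr=tip+R[:,1]*.015
print('expect top-edge tip corners',tl,tr)
for n in('top','scene'):
    im,d=shot(n); print(n,'tip corner px',proj(n,[tl,tr]).round(1).tolist(),'crown ends',proj(n,[[*W(CR,YB-.03),.017],[*W(CR,YB+.03),.017]]).round(1).tolist(),'edge',proj(n,[[*W(0,.03),.033],[*W(0,.08),.033]]).round(1).tolist())
it=np.load('last_top.npz')['im'];is_=np.load('last_scene.npz')['im']
a=cv2.resize(it[190:240,240:320],None,fx=8,fy=8,interpolation=cv2.INTER_CUBIC)
b=cv2.resize(is_[170:194,340:420],None,fx=8,fy=8,interpolation=cv2.INTER_CUBIC)
cv2.imwrite('pics/near.png',np.vstack([a,b])[...,::-1])
E
```

```text
[0.42413607 0.03680039 0.2309678 ] 0.02662594355850552 [-0.46337186  0.07343985 -9.29378338] [[0.231, 0.971, -0.06], [0.94, -0.238, -0.245], [-0.253, -0.0, -0.968]]
expect top-edge tip corners [0.44512623 0.18532917 0.01486001] [0.47426103 0.17817632 0.01485603]
top tip corner px [[261.6, 219.8], [264.0, 209.9]] crown ends [[276.9, 207.5], [272.0, 227.4]] edge [[260.8, 204.6], [256.6, 221.3]]
scene tip corner px [[385.4, 188.8], [382.1, 196.6]] crown ends [[368.0, 196.0], [374.9, 180.5]] edge [[385.3, 196.4], [390.9, 183.2]]
```

View pics/near.png

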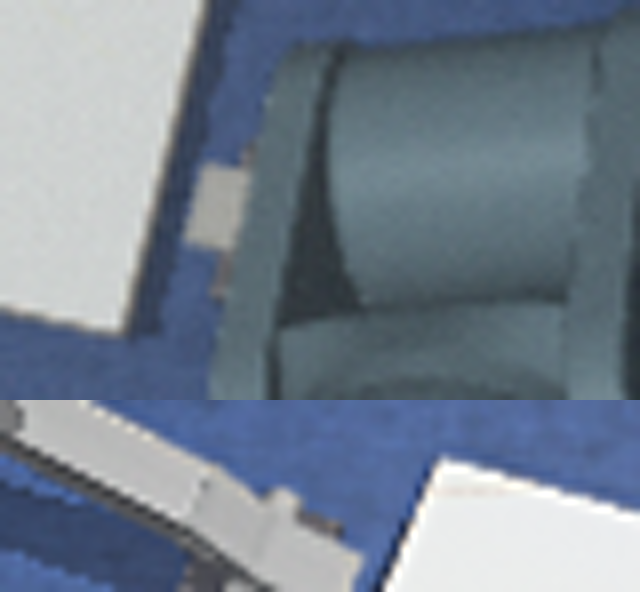

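```bash
python3 - <<'E'
from geo import *
e=ray('top',[[259.4,214.8]],.034)[0]; t=ray('top',[[265.3,209.9],[262.7,219.8]],.0150)
m=t.mean(0); print('edge',e,'tip',t,'tip s rel upper edge',(m-e)[:2]@X,'width',np.linalg.norm(t[1]-t[0]),'yaw',np.arctan2(*(t[1]-t[0])[[1,0]])-np.pi/2)
print('tip y rel F(top)',(m[:2]-(F-.002))@Y, 'expected s,y', (np.array([.4597,.1818])-F)@X,(np.array([.4597,.1818])-F)@Y)
# subpixel: slab edge again from the top picture
from quad import *
q=quad('top',np.load('last_top.npz')['im'],(180,138,270,240),bright(130)); w=ray('top',q,.037); print(np.round(w[:,:2],4).tolist())
# scene: blade corners vs edge
s=ray('scene',[[340+360.5/8-.5,170+156.5/8-.5]],.015); print('scene near-x corner(y-side?)',s, [(s[0,:2]-(F+.002))@X,(s[0,:2]-(F+.002))@Y])
E
```

```text
edge [0.45739441 0.18924164 0.034     ] tip [[0.4740333  0.17445752 0.015     ]
 [0.44491838 0.18208789 0.015     ]] tip s rel upper edge -0.010142141724072915 width 0.030098191669714974 yaw 1.3144831488636504
tip y rel F(top) 0.05375153892380561 expected s,y -0.009974956025219136 0.0558435336659039
[[0.6703, 0.3438], [0.6207, 0.1499], [0.4082, 0.202], [0.457, 0.3965]]
scene near-x corner(y-side?) [[0.44672368 0.18302166 0.015     ]] [np.float64(-0.014345383852310156), np.float64(0.0701890972572924)]
```

```bash
python3 - <<'E'
from geo import *
g=lambda x,y:[340+(x+.5)/8-.5,170+(y-400+.5)/8-.5]
e=ray('scene',[g(440,458),g(385,590)],.034)[:,:2]; t=ray('scene',[g(360,556)],.015)[0,:2]
d=(e[1]-e[0]); d/=np.linalg.norm(d); n=np.array([d[1],-d[0]]); n*=np.sign(n@X)
print('edge dir',np.arctan2(d[1],d[0]),'corner s rel upper edge',(t-e[0])@n)
P1,R=barpose(.255,.0118,.0012); P0,_=barpose(.255,-.0110,.003)
o=arm.get_obs(); p=o['tool_pos']; print('tip->+.0118 shift, tool axes',R.T@(P1-P0)*100,'abs pitch',np.arcsin(-o['eef_rot'][2,0]))
# tip underside height now from arm
Rr=o['eef_rot']; tip=p+Rr[:,2]*.1754+Rr[:,0]*.199; print('tip underside z',tip[2],'over crown',tip[2]+(.0455-.0105)*np.tan(.2555)-.0172)
E
```

```text
edge dir -0.2433735424844386 corner s rel upper edge -0.014643944555447692
tip->+.0118 shift, tool axes [2.40159564e+00 5.62516358e-16 1.74179393e-01] abs pitch 0.2559222559972359
tip underside z 0.01118636389398775 over crown 0.0031286724877775188
```

```bash
python3 - <<'E'
from geo import *
for n,b in(('top',-.002),('scene',.002)):
    im=np.load(f'last_{n}.npz')['im']; im=im.astype(np.float32)
    s=np.arange(-.030,.0101,.001)
    for z,lab in((.014,'tip'),(.034,'edge')):
        prof=0
        for y in np.arange(.046,.0631,.002):
            q=np.array([[*(W(k,y)+b),z] for k in s]); uv=proj(n,q).astype(np.float32)
            prof=prof+cv2.remap(im,uv[None,:,0].copy(),uv[None,:,1].copy(),cv2.INTER_LINEAR)[0]
        prof/=9; print(n,lab,' '.join(f'{int(k*1000)}:{int(v[0])}/{int(v[2])}' for k,v in zip(np.round(s,4),prof)))
E
```

```text
top tip -30:111/126 -29:124/132 -28:137/140 -27:149/148 -26:157/154 -25:161/158 -24:162/159 -23:162/159 -22:163/159 -21:163/159 -20:163/159 -19:164/160 -18:164/160 -17:163/160 -16:162/159 -15:161/158 -14:159/157 -13:155/155 -12:147/151 -11:134/145 -10:117/136 -9:96/124 -8:78/111 -7:64/99 -6:57/92 -5:55/89 -4:55/89 -3:56/89 -2:57/88 -1:59/86 0:64/87 1:76/91 2:93/100 3:115/115 4:139/136 5:164/160 6:185/182 7:197/196 8:203/204 9:204/207 10:204/207
top edge -30:146/146 -29:155/153 -28:160/157 -27:162/159 -26:162/159 -25:162/159 -24:163/159 -23:163/159 -22:163/159 -21:163/159 -20:163/160 -19:163/159 -18:162/158 -17:159/157 -16:154/155 -15:147/151 -14:133/145 -13:115/136 -12:95/124 -11:77/111 -10:64/99 -9:57/92 -8:55/89 -7:55/88 -6:56/88 -5:57/87 -4:59/86 -3:65/86 -2:78/92 -1:97/103 0:120/119 1:145/142 2:170/166 3:191/188 4:200/200 5:204/205 6:204/207 7:204/207 8:204/207 9:204/207 10:204/207
scene tip -30:184/185 -29:185/186 -28:186/187 -27:186/186 -26:186/186 -25:186/186 -24:187/187 -23:187/187 -22:187/187 -21:188/188 -20:188/188 -19:189/188 -18:190/189 -17:193/190 -16:195/190 -15:190/189 -14:173/183 -13:144/174 -12:117/166 -11:98/161 -10:86/159 -9:80/155 -8:74/144 -7:65/127 -6:57/111 -5:59/102 -4:86/113 -3:137/147 -2:193/191 -1:231/227 0:242/239 1:242/241 2:239/240 3:237/238 4:235/237 5:235/236 6:234/235 7:234/235 8:234/235 9:234/235 10:234/235
scene edge -30:166/167 -29:165/165 -28:164/165 -27:164/165 -26:164/165 -25:164/165 -24:164/165 -23:161/163 -22:156/161 -21:151/161 -20:149/165 -19:148/170 -18:146/172 -17:146/173 -16:145/173 -15:145/173 -14:146/173 -13:144/174 -12:138/173 -11:126/171 -10:111/167 -9:98/164 -8:89/162 -7:85/162 -6:82/159 -5:75/147 -4:65/128 -3:57/110 -2:67/107 -1:105/127 0:164/168 1:212/209 2:238/234 3:242/241 4:241/241 5:238/239 6:236/237 7:235/236 8:235/236 9:234/235 10:234/235
```

Emit:
carry_out --plan '[0.3,0,0.04,0,0,0,2,0.3,0,0.04,0,0,0,2,0.3,0,0.03,0,0,0,2,0.3,0,0.03,0,0,0,2,0.3,0,0.03,0,0,0,2,0.3,0,0,0,0,0,2,0.3,0,0,0,0,0,2,0.3,0,0,0,0,0,2,0.15,0,0,0,0,0,2,0,0,0,0,0,0,2]'

```text
clock: 7.8
tool_pos: [0.4298, 0.0593, 0.2231]
eef_rot: [[0.232, 0.971, -0.061], [0.939, -0.24, -0.245], [-0.253, 0.0, -0.968]]
contact_force: [0.0, -0.2, -8.4]
width: 0.0272
```

```bash
python3 - <<'E'
from geo import *
o=arm.get_obs();p=o['tool_pos'];Rr=o['eef_rot']; tip=p+Rr[:,2]*.1754+Rr[:,0]*.199
print(p,o['contact_force'],o['ft_torque'],'tip',tip,'s,y',(tip[:2]-F)@X,(tip[:2]-F)@Y)
for n,b in(('top',-.002),('scene',.002)):
    shot(n)
    im=np.load(f'last_{n}.npz')['im']; w=proj(n,[[*W(.1,0),.037]])[0]
    from quad import *
    q=quad(n,im,(180,138,282,240) if n=='top' else (362,172,474,275),bright(130 if n=='top' else 165)); W4=ray(n,q,.037); print(n,np.round(W4[:,:2],4).tolist(),W4.mean(0))
E
```

```text
[0.42984775 0.05927457 0.223089  ] [ 0.02202387 -0.23467508 -8.43169695] [ 0.52879899 -0.14105631 -0.0501287 ] tip [0.46544178 0.20311847 0.00307046] s,y 0.012099098439970937 0.05541758242106169
top [[0.6704, 0.3437], [0.6205, 0.1494], [0.4083, 0.2022], [0.457, 0.3965]] [0.53905981 0.27293656 0.037     ]
scene [[0.432, 0.091], [0.4547, 0.4008], [0.6716, 0.3466], [0.6699, 0.3388]] [0.55705359 0.29431811 0.037     ]
```

```bash
cat >> geo.py <<'E'
R0_=.007
def leverpose(p,lift=0.,L0=(.012-(CR+.007*np.sin(.256)))/np.cos(.256),y=.0555,yaw=PSI):
    L=L0+R0_*(.256-p); c=np.array([CR+R0_*np.sin(p),.010+R0_*np.cos(p)+lift])
    s,h=c+L*np.array([np.cos(p),-np.sin(p)]); R=tool(yaw,p)
    return np.array([*W(s,y),h])-R[:,0]*.199-R[:,2]*.1754,R,(s,h)
E
python3 - <<'E'
from geo import *
wp=[]
for k,p in enumerate(np.linspace(.256,-.048,26)[1:]):
    P,R,sh=leverpose(p,max(0,.001-.0005*k)); wp.append((P,R,1,2.))
    if k%6==0: print(round(p,3),np.round(sh,4),P)
rows(wp)
E
```

```text
0.244 [0.0122 0.0039] [0.4289865  0.05690259 0.22212085]
0.171 [0.013 0.007] [0.42545287 0.04269671 0.21368631]
0.098 [0.0136 0.0112] [0.42206067 0.02905938 0.20524136]
0.025 [0.0139 0.0155] [0.41882664 0.01605795 0.19583168]
-0.048 [0.0138 0.0199] [0.41576668 0.00375633 0.18550766]
CALL [-0.2,-0.03,0.16,0,0.012,0.001,2,-0.2,0,0.22,0,0.012,0,2,-0.2,0,0.22,0,0.012,0,2,-0.21,0,0.17,0,0.012,0,2,-0.21,0,0.18,0,0.013,0,2,-0.22,0,0.17,0,0.012,0,2,-0.21,0,0.17,0,0.012,0,2,-0.21,0,0.17,0,0.012,0,2,-0.21,0,0.18,0,0.012,0,2,-0.22,0,0.17,0,0.012,0,2.0]
CALL [-0.21,0,0.17,0,0.012,0,2,-0.21,0,0.17,0,0.013,0,2,-0.21,0,0.18,0,0.012,0,2,-0.21,0,0.17,0,0.012,0,2,-0.22,0,0.17,0,0.012,0,2,-0.21,0,0.17,0,0.012,0,2,-0.21,0,0.17,0,0.012,0,2,-0.21,0,0.17,0,0.013,0,2,-0.22,0,0.17,0,0.012,0,2,-0.21,0,0.18,0,0.012,0,2.0]
CALL [-0.21,0,0.17,0,0.012,0,2,-0.21,0,0.17,0,0.012,0,2,-0.21,0,0.17,0,0.012,0,2,-0.22,0,0.17,0,0.013,0,2,-0.21,0,0.17,0,0.012,0,2.0]
end [0.4158 0.0037 0.1855]
```

Emit:
carry_out --plan '[-0.2,-0.03,0.16,0,0.012,0.001,2,-0.2,0,0.22,0,0.012,0,2,-0.2,0,0.22,0,0.012,0,2,-0.21,0,0.17,0,0.012,0,2,-0.21,0,0.18,0,0.013,0,2,-0.22,0,0.17,0,0.012,0,2,-0.21,0,0.17,0,0.012,0,2,-0.21,0,0.17,0,0.012,0,2,-0.21,0,0.18,0,0.012,0,2,-0.22,0,0.17,0,0.012,0,2.0]'

```text
clock: 8.9
tool_pos: [0.4237, 0.0355, 0.2096]
eef_rot: [[0.239, 0.97, -0.032], [0.962, -0.241, -0.13], [-0.133, 0.001, -0.991]]
contact_force: [0.0, 1.4, -5.8]
width: 0.0268
```

```bash
python3 - <<'E'
from geo import *
o=arm.get_obs();print(o['tool_pos'],o['contact_force'],o['ft_torque'],o['width'])
P,R,sh=leverpose(.134); print(P,np.arcsin(-o['eef_rot'][2,0]))
E
```

```text
[0.42372289 0.03554537 0.20956189] [ 0.01975092  1.43562382 -5.82960965] [0.30645291 0.10318562 0.05993538] 0.02676369241714682
[0.42371943 0.03572792 0.20954107] 0.1336857986145234
```

Emit:
carry_out --plan '[-0.21,0,0.17,0,0.012,0,2,-0.21,0,0.17,0,0.013,0,2,-0.21,0,0.18,0,0.012,0,2,-0.21,0,0.17,0,0.012,0,2,-0.22,0,0.17,0,0.012,0,2,-0.21,0,0.17,0,0.012,0,2,-0.21,0,0.17,0,0.012,0,2,-0.21,0,0.17,0,0.013,0,2,-0.22,0,0.17,0,0.012,0,2,-0.21,0,0.18,0,0.012,0,2.0]'

```text
clock: 9.9
tool_pos: [0.4183, 0.0137, 0.1941]
eef_rot: [[0.241, 0.97, -0.002], [0.97, -0.241, -0.012], [-0.012, 0.001, -1.0]]
contact_force: [-0.9, -0.7, -4.5]
width: 0.0268
```

Emit:
carry_out --plan '[-0.21,0,0.17,0,0.012,0,2,-0.21,0,0.17,0,0.012,0,2,-0.21,0,0.17,0,0.012,0,2,-0.22,0,0.17,0,0.013,0,2,-0.21,0,0.17,0,0.012,0,2.0]'

```text
clock: 10.4
tool_pos: [0.4158, 0.0035, 0.1854]
eef_rot: [[0.241, 0.97, 0.012], [0.969, -0.241, 0.048], [0.049, 0.001, -0.999]]
contact_force: [-1.7, -1.2, -3.4]
width: 0.0271
```

```bash
python3 - <<'E'
from quad import *
from geo import *
o=arm.get_obs();print(o['tool_pos'],o['contact_force'],o['ft_torque'],np.arcsin(-o['eef_rot'][2,0]))
im,d=shot('top'); is_,ds=shot('scene')
C=cloud('top',d); C2=cloud('scene',ds)
for nm,c in(('top',C),('scene',C2)):
    for s in(.01,.19):
        for y in(-.09,.09):
            q=np.linalg.norm(c[...,:2]-W(s,y),axis=-1)<.009; print(nm,s,y,'z',np.median(c[...,2][q]).round(4),end=' | ')
print()
q=quad('top',im,(180,138,282,240),bright(130)); W4=ray('top',q,.041); print(np.round(W4[:,:2],4).tolist(),W4.mean(0))
a=cv2.resize(im[190:260,240:420],None,fx=4,fy=4,interpolation=cv2.INTER_CUBIC)
b=cv2.resize(is_[110:190,250:430],None,fx=4,fy=4,interpolation=cv2.INTER_CUBIC)
cv2.imwrite('pics/down.png',np.vstack([a,b])[...,::-1])
E
```

```text
[0.41576272 0.00349259 0.18540185] [-1.69106055 -1.22575976 -3.35707305] [-0.27885354  0.36934777  0.11196196] -0.049203721160167184
top 0.01 -0.09 z 0.0438 | top 0.01 0.09 z 0.0442 | top 0.19 -0.09 z 0.0398 | top 0.19 0.09 z 0.0392 | scene 0.01 -0.09 z 0.0444 | scene 0.01 0.09 z 0.0446 | scene 0.19 -0.09 z 0.04 | scene 0.19 0.09 z 0.0388 | 
[[0.6689, 0.3442], [0.6353, 0.2036], [0.5713, 0.1765], [2.7662, -0.1702]] [1.16041881 0.13852964 0.041     ]
```

View pics/down.png

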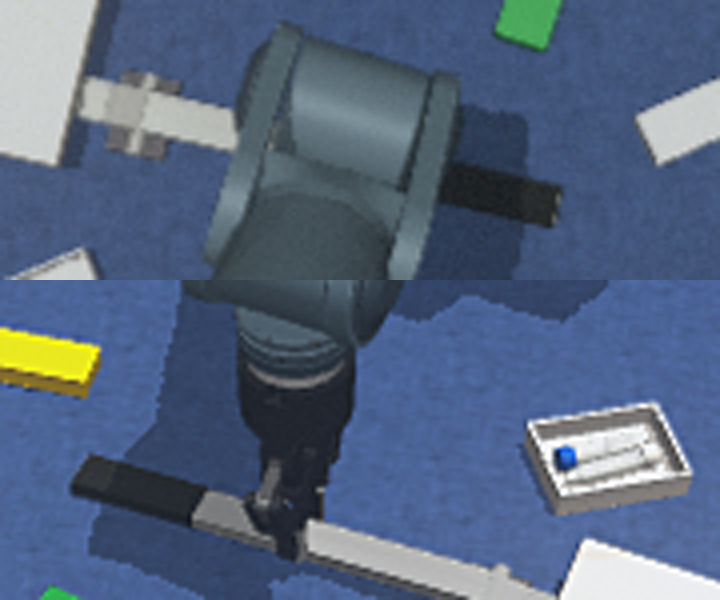

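```bash
python3 - <<'E'
from geo import *
P,R,sh=leverpose(-.0545); rows([(P,R,4,2.),(P,R,1,2.)])
E
```

```text
CALL [-0.02,0,0.02,0,0.001,0,2,-0.02,0,0.02,0,0.001,0,2,-0.02,0,0.02,0,0.002,0,2,-0.03,0,0.01,0,0.001,-0.001,2,0,0,0,0,0,0,2.0]
end [0.4155 0.0027 0.1846]
```

Emit:
carry_out --plan '[-0.02,0,0.02,0,0.001,0,2,-0.02,0,0.02,0,0.001,0,2,-0.02,0,0.02,0,0.002,0,2,-0.03,0,0.01,0,0.001,0,2,0,0,0,0,0,0,2.0]'

```text
clock: 11.0
tool_pos: [0.4156, 0.0029, 0.1848]
eef_rot: [[0.241, 0.97, 0.013], [0.969, -0.241, 0.052], [0.053, 0.001, -0.999]]
contact_force: [-2.6, -2.2, -3.3]
width: 0.0265
```

Emit:
carry_out --plan '[0,0,0,0,0,0,2.6,0,0,0,0,0,0,3.0,0,0,0,0,0,0,3.4,0,0,0,0,0,0,4.0,0,0,0,0,0,0,5.5,0,0,0,0,0,0,7]'

```text
clock: 11.6
tool_pos: [0.4158, 0.0029, 0.185]
eef_rot: [[0.241, 0.97, 0.014], [0.969, -0.241, 0.052], [0.053, 0.001, -0.999]]
contact_force: [-0.8, -0.4, -0.8]
width: 0.0679
```

```bash
python3 - <<'E'
from geo import *
o=arm.get_obs();print(o['tool_pos'],o['contact_force'],o['width'],o['qpos'].round(2))
# plate: centre (top .4388,-.2643 ; scene .4425,-.2601), long axis yaw ~1.968 (-1.175)
pc=np.array([.4407,-.2622]); 
for yaw in(-1.1765,1.965):
    print(yaw,'place yaw options, slab +x =1.327')
    # which plate end becomes the outer one
PY=-.012
print('target plate centre',W(0,PY),'grip',W(-.028,PY))
E
```

```text
[0.41582108 0.00288573 0.18502208] [-0.80445986 -0.36286502 -0.83832796] 0.06791898818743339 [-0.28  0.04  2.25  0.07  0.85 -0.08]
-1.1765 place yaw options, slab +x =1.327
1.965 place yaw options, slab +x =1.327
target plate centre [0.52794514 0.17510334] grip [0.52118627 0.14793134]
```

```bash
python3 - <<'E'
from geo import *
o=arm.get_obs();p=o['tool_pos'];R=o['eef_rot']; Rp=tool(1.966)
g=np.array([.4515,-.288])
rows([(p-R[:,2]*.06,R,3,7.),([*g,.25],Rp,8,6.5),([*g,.195],Rp,3,6.5),([*g,.176],Rp,2,6.5),([*g,.176],Rp,4,3.)])
E
```

```text
CALL [0,0,-2,0,0,0,7,0,0,-2,0,0,0,7,0,0,-2,0,0,0,7,-3.37,1.31,-0.24,0.002,-0.006,-0.08,6.5,-3.47,1.04,-0.22,0.002,-0.006,-0.08,6.5,-3.54,0.76,-0.21,0.002,-0.007,-0.08,6.5,-3.59,0.47,-0.18,0.002,-0.006,-0.08,6.5,-3.62,0.18,-0.16,0.003,-0.006,-0.08,6.5,-3.62,-0.11,-0.14,0.003,-0.007,-0.08,6.5,-3.6,-0.4,-0.11,0.002,-0.006,-0.079,6.5]
CALL [-3.57,-0.68,-0.09,0.003,-0.007,-0.08,6.5,0,0,1.83,0,0,0,6.5,0,0,1.83,0,0,0,6.5,0,0,1.84,0,0,0,6.5,0,0,0.95,0,0,0,6.5,0,0,0.95,0,0,0,6.5,0,0,0,0,0,0,3,0,0,0,0,0,0,3,0,0,0,0,0,0,3,0,0,0,0,0,0,3.0]
end [ 0.4515 -0.288   0.176 ]
```

Emit:
carry_out --plan '[0,0,-2,0,0,0,7,0,0,-2,0,0,0,7,0,0,-2,0,0,0,7,-3.37,1.31,-0.24,0.002,-0.006,-0.08,6.5,-3.47,1.04,-0.22,0.002,-0.006,-0.08,6.5,-3.54,0.76,-0.21,0.002,-0.007,-0.08,6.5,-3.59,0.47,-0.18,0.002,-0.006,-0.08,6.5,-3.62,0.18,-0.16,0.003,-0.006,-0.08,6.5,-3.62,-0.11,-0.14,0.003,-0.007,-0.08,6.5,-3.6,-0.4,-0.11,0.002,-0.006,-0.079,6.5]' --newtons 60

```text
clock: 12.6
tool_pos: [0.4468, -0.2535, 0.2491]
eef_rot: [[-0.313, 0.95, -0.0], [0.95, 0.313, 0.007], [0.007, 0.002, -1.0]]
contact_force: [0.2, 0.0, 0.0]
width: 0.0647
```

```bash
python3 - <<'E'
from quad import *
from geo import *
o=arm.get_obs();print(o['tool_pos'],o['contact_force'],o['width'])
im,d=shot('top'); is_,ds=shot('scene')
for nm,c in(('top',cloud('top',d)),('scene',cloud('scene',ds))):
    for s in(.01,.19):
        for y in(-.09,.09):
            q=np.linalg.norm(c[...,:2]-W(s,y),axis=-1)<.009; print(nm,s,y,'z',np.median(c[...,2][q]).round(4),end=' | ')
print()
q=quad('top',im,(180,138,282,240),bright(130+50)); w=ray('top',q,.042);print('slab',np.round(w[:,:2],4).tolist())
a=cv2.resize(im[140:260,180:420],None,fx=3.3,fy=3.3,interpolation=cv2.INTER_CUBIC)
cv2.imwrite('pics/held.png',a[...,::-1])
E
```

```text
[ 0.44675101 -0.25353781  0.24909754] [0.22622171 0.01194659 0.01132864] 0.06470887531387233
top 0.01 -0.09 z 0.0441 | top 0.01 0.09 z 0.0455 | top 0.19 -0.09 z 0.0409 | top 0.19 0.09 z 0.0402 | scene 0.01 -0.09 z 0.0443 | scene 0.01 0.09 z 0.044 | scene 0.19 -0.09 z 0.0384 | scene 0.19 0.09 z 0.0406 | 
slab [[0.6663, 0.3427], [0.6216, 0.1543], [0.4118, 0.2057], [0.4577, 0.3939]]
```

View pics/held.png

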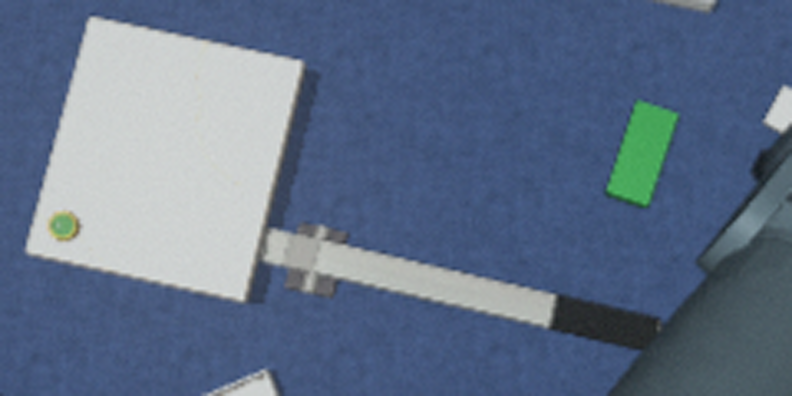

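The bar holds the slab up by itself: its front top is at about 44.5 mm and the rear at 40. Next I'll pick up the plate.

Emit:
carry_out --plan '[-3.57,-0.68,-0.09,0.003,-0.007,-0.08,6.5,0,0,1.83,0,0,0,6.5,0,0,1.83,0,0,0,6.5,0,0,1.84,0,0,0,6.5,0,0,0.95,0,0,0,6.5,0,0,0.95,0,0,0,6.5,0,0,0,0,0,0,3,0,0,0,0,0,0,3,0,0,0,0,0,0,3,0,0,0,0,0,0,3.0]'

```text
clock: 13.7
tool_pos: [0.4515, -0.2881, 0.1763]
eef_rot: [[-0.385, 0.923, -0.0], [0.923, 0.385, -0.001], [-0.001, -0.001, -1.0]]
contact_force: [-1.3, -0.3, -0.3]
width: 0.0384
```

```bash
python3 - <<'E'
from geo import *
o=arm.get_obs();p=o['tool_pos'];R=o['eef_rot'];print(p,o['contact_force'],o['width'],np.arctan2(R[1,0],R[0,0]))
PY=-.012; Rp=tool(PSI)
a=[*W(-.028-.06,PY),.235]; b=[*W(-.028-.06,PY),.1785]
s=rows([(p+[0,0,.06],R,4,3.),(a,Rp,12,3.),(a,Rp,4,3.)])
rows([(b,Rp,9,3.),(b,Rp,1,3.)],s)
E
```

```text
[ 0.45147164 -0.28814615  0.17626182] [-1.30413165 -0.26635056 -0.26693043] 0.03836069478670238 1.9662727320103
CALL [0,0,-1.5,0,0,0,3,0,0,-1.5,0,0,0,3,0,0,-1.5,0,0,0,3,-0.01,0,-1.5,0,0,0,3,2.73,1.64,0.01,0,0,0.053,3,2.81,1.49,0.01,0,0,0.053,3,2.89,1.34,0.01,0,0,0.053,3,2.95,1.18,0.01,0,0,0.053,3,3.01,1.03,0.01,0,0,0.053,3,3.06,0.87,0,0,0,0.053,3.0]
CALL [3.1,0.7,0.01,0,0,0.054,3,3.14,0.53,0,0,0,0.053,3,3.16,0.37,0.01,0,0,0.054,3,3.18,0.19,0,0,0,0.053,3,3.18,0.03,0.01,0,0.001,0.054,3,3.18,-0.15,0.01,0,0,0.053,3,0,0,0,0,0,0,3,0,0,0,0,0,0,3,0,0,0,0,0,0,3,0,0,0,0,0,0,3.0]
end [0.5067 0.0897 0.235 ]
CALL [0,0,0.63,0,0,0,3,0,0,0.63,0,0,0,3,0,0,0.63,0,0,0,3,0,0,0.63,0,0,0,3,0,0,0.63,0,0,0,3,0,0,0.62,0,0,0,3,0,0,0.63,0,0,0,3,0,0,0.62,0,0,0,3,0.01,0,0.63,0,0,0,3,0,0,0,0,0,0,3.0]
end [0.5067 0.0898 0.1785]
```

Emit:
carry_out --plan '[0,0,-1.5,0,0,0,3,0,0,-1.5,0,0,0,3,0,0,-1.5,0,0,0,3,-0.01,0,-1.5,0,0,0,3,2.73,1.64,0.01,0,0,0.053,3,2.81,1.49,0.01,0,0,0.053,3,2.89,1.34,0.01,0,0,0.053,3,2.95,1.18,0.01,0,0,0.053,3,3.01,1.03,0.01,0,0,0.053,3,3.06,0.87,0,0,0,0.053,3.0]'

```text
clock: 14.7
tool_pos: [0.4792, -0.098, 0.2364]
eef_rot: [[-0.075, 0.997, 0.0], [0.997, 0.075, -0.001], [-0.001, 0.0, -1.0]]
contact_force: [-0.0, 0.1, -1.1]
width: 0.0382
```

Emit:
carry_out --plan '[3.1,0.7,0.01,0,0,0.054,3,3.14,0.53,0,0,0,0.053,3,3.16,0.37,0.01,0,0,0.054,3,3.18,0.19,0,0,0,0.053,3,3.18,0.03,0.01,0,0.001,0.054,3,3.18,-0.15,0.01,0,0,0.053,3,0,0.1,0,0,0,0,3,0,0.1,0,0,0,0,3,0,0.1,0,0,0,0,3,0,0,0,0,0,0,3.0]'

```text
clock: 15.7
tool_pos: [0.5096, 0.0881, 0.235]
eef_rot: [[0.242, 0.97, -0.001], [0.97, -0.242, 0.001], [0.0, -0.001, -1.0]]
contact_force: [0.6, 1.4, -1.9]
width: 0.0387
```

Emit:
carry_out --plan '[0,0,0.63,0,0,0,3,0,0,0.63,0,0,0,3,0,0,0.63,0,0,0,3,0,0,0.63,0,0,0,3,0,0,0.63,0,0,0,3,0,0,0.62,0,0,0,3,0,0,0.63,0,0,0,3,0,0,0.62,0,0,0,3,0,0,0.6,0,0,0,3,0,0,0,0,0,0,3.0]'

```text
clock: 16.7
tool_pos: [0.5089, 0.0891, 0.1774]
eef_rot: [[0.241, 0.97, -0.003], [0.97, -0.241, 0.001], [0.0, -0.003, -1.0]]
contact_force: [-1.3, 0.9, -1.4]
width: 0.0387
```

```bash
python3 - <<'E'
from geo import *
o=arm.get_obs();p=o['tool_pos'];R=o['eef_rot'];print(p,o['contact_force'],o['width'],np.arctan2(R[1,0],R[0,0]),'grip s,y',(p[:2]-F)@X,(p[:2]-F)@Y)
im,d=shot('top'); is_,ds=shot('scene')
a=cv2.resize(im[150:240,220:340],None,fx=4,fy=4,interpolation=cv2.INTER_CUBIC)
b=cv2.resize(is_[160:250,320:440],None,fx=5,fy=5,interpolation=cv2.INTER_CUBIC)
cv2.imwrite('pics/pl.png',b[...,::-1]); cv2.imwrite('pics/pl_top.png',a[...,::-1])
c=W(-.06,-.015); cor=[[*(W(-.06+i*.045,-.015+j*.02)),.0195] for i in(-1,1) for j in(-1,1)]
print('expected plate corners scene',((proj('scene',cor)-[320,160])*5).round().tolist())
E
```

```text
[0.50892075 0.0891055  0.17744195] [-1.34759826  0.91720766 -1.35227527] 0.038737397031305125 1.3272890205357286 grip s,y -0.08804703066153538 -0.014297070346711642
expected plate corners scene [[97.0, 224.0], [124.0, 171.0], [259.0, 278.0], [282.0, 223.0]]
```

View pics/pl.png

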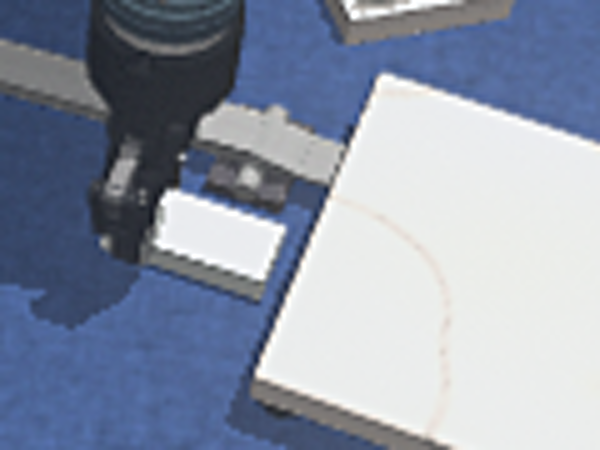

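Emit:
carry_out --plan '[0.6,0,0,0,0,0,3,0.7,0.01,0,0,0,0,3,0.7,0.01,0,0,0,0,3,0.7,0.01,0,0,0,0,3,0.7,0.01,0,0,0,0,3,0.7,0,0,0,0,0,3,0.7,0,0,0,0,0,3,0.7,0,0,0,0,0,3,0.6,0,0,0,0,0,3,0,0,0,0,0,0,3]'

```text
clock: 17.8
tool_pos: [0.5246, 0.1488, 0.1785]
eef_rot: [[0.24, 0.971, -0.001], [0.971, -0.24, 0.001], [0.001, -0.001, -1.0]]
contact_force: [-0.3, -0.4, -2.1]
width: 0.0384
```

```bash
python3 - <<'E'
from geo import *
o=arm.get_obs();p=o['tool_pos'];R=o['eef_rot'];print(p,o['contact_force'],o['width'],np.arctan2(R[1,0],R[0,0]),'grip s,y',(p[:2]-F)@X,(p[:2]-F)@Y)
E
```

```text
[0.52463147 0.14882966 0.17852306] [-0.2654429  -0.44953281 -2.08722141] 0.03844095097463782 1.3280647824042378 grip s,y -0.026296613547735243 -0.01512648355063252
```

Emit:
carry_out --plan '[0,0,0.12,0,0,0,3,0,0,0.1,0,0,0,3,0,0,0,0,0,0,3,0,0,0,0,0,0,4.2,0,0,0,0,0,0,4.6,0,0,0,0,0,0,4.6,0,0,-1,0,0,0,4.6,0,0,-2,0,0,0,4.6,0,0,-3,0,0,0,4.6,0,0,-3,0,0,0,4.6]'

```text
clock: 18.8
tool_pos: [0.5244, 0.1481, 0.2677]
eef_rot: [[0.241, 0.97, -0.001], [0.97, -0.241, 0.001], [0.001, -0.001, -1.0]]
contact_force: [1.0, 0.7, 0.0]
width: 0.0459
```

```bash
python3 - <<'E'
from quad import *
from geo import *
o=arm.get_obs();p=o['tool_pos'];R=o['eef_rot'];print(p,o['contact_force'],o['width'])
Rb=tool(PSI,-.0525); T=np.array([.4158,.0029,.185])
rows([([.45,.06,.262],tool(PSI,0),4,6.),(T-Rb[:,2]*.06,Rb,4,7.),(T-Rb[:,2]*.06,Rb,2,7.),(T,Rb,5,7.),(T,Rb,5,2.)])
is_,ds=shot('scene')
q=quad('scene',is_,(340,180,382,225),bright(165)); w=ray('scene',q,.018); e=np.roll(w,-1,0)-w
print('plate visible px',q.round(1).tolist(),'s,y',[[round(float((a[:2]-.002-F)@X),4),round(float((a[:2]-.002-F)@Y),4)] for a in w],np.arctan2(e[:,1],e[:,0]).round(3))
cv2.imwrite('pics/placed.png',cv2.resize(is_[160:250,320:440],None,fx=5,fy=5,interpolation=cv2.INTER_CUBIC)[...,::-1])
E
```

```text
[0.52441505 0.14807667 0.26773954] [1.00729463 0.69328177 0.02105135] 0.0458802369457139
CALL [-2.59,-1.27,0.14,0,0,0,6,-2.58,-1.28,0.15,0,0,0,6,-2.59,-1.27,0.14,-0.001,0,0,6,-2.58,-1.28,0.14,0,-0.001,0,6,-1.67,-0.48,0.43,0,0.013,0,7,-1.68,-0.49,0.41,0,0.013,0,7,-1.68,-0.48,0.38,0,0.013,0,7,-1.68,-0.49,0.37,0,0.014,0,7,0,0,0,0,0,0,7,0,0,0,0,0,0,7.0]
CALL [0,0,1.2,0,0,0,7,0,0,1.2,0,0,0,7,0,0,1.2,0,0,0,7,0,0,1.2,0,0,0,7,0,0,1.2,0,0,0,7,0,0,0,0,0,0,2,0,0,0,0,0,0,2,0,0,0,0,0,0,2,0,0,0,0,0,0,2,0,0,0,0,0,0,2.0]
end [0.4158 0.003  0.185 ]
plate visible px [[358.4, 223.8], [366.3, 202.4], [381.4, 207.1], [381.4, 224.5]] s,y [[-0.0409, -0.0711], [-0.0449, 0.0037], [-0.0029, 0.0046], [0.0144, -0.0498]] [ 2.951  1.348  0.064 -1.447]
```

View pics/placed.png

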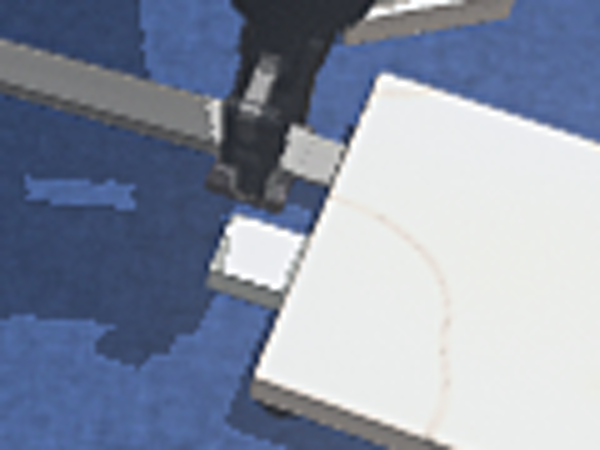

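The plate's outer end is 45 mm out from the edge at crop (220,250), so half its length is under the slab and it's square. I'll take hold of the bar again.

Emit:
carry_out --plan '[-2.59,-1.27,0.14,0,0,0,6,-2.58,-1.28,0.15,0,0,0,6,-2.59,-1.27,0.14,-0.001,0,0,6,-2.58,-1.28,0.14,0,-0.001,0,6,-1.67,-0.48,0.43,0,0.013,0,7,-1.68,-0.49,0.41,0,0.013,0,7,-1.68,-0.48,0.38,0,0.013,0,7,-1.68,-0.49,0.37,0,0.014,0,7,0,0,0,0,0,0,7,0,0,0,0,0,0,7.0]' --newtons 100

```text
clock: 19.85
tool_pos: [0.4154, -0.0001, 0.244]
eef_rot: [[0.242, 0.97, 0.014], [0.969, -0.242, 0.051], [0.053, 0.001, -0.999]]
contact_force: [0.2, 0.0, -0.5]
width: 0.0702
```

Emit:
carry_out --plan '[0,0,1.2,0,0,0,7,0,0,1.2,0,0,0,7,0,0,1.2,0,0,0,7,0,0,1.2,0,0,0,7,0,0,1.2,0,0,0,7,0,0,0,0,0,0,2,0,0,0,0,0,0,2,0,0,0,0,0,0,2,0,0,0,0,0,0,2,0,0,0,0,0,0,2.0]'

```text
clock: 20.85
tool_pos: [0.4161, 0.0031, 0.1841]
eef_rot: [[0.241, 0.971, 0.013], [0.969, -0.241, 0.051], [0.053, -0.0, -0.999]]
contact_force: [-3.3, 1.1, 5.4]
width: 0.0273
```

```bash
python3 - <<'E'
from geo import *
o=arm.get_obs();p=o['tool_pos'];R=o['eef_rot'];p0=np.arcsin(-R[2,0]);print(p,o['contact_force'],o['width'],p0)
P,Rr,sh=leverpose(p0); off=p-P; print('model offset',off,sh)
wp=[]
for q in np.linspace(p0,.10,21)[1:]:
    P,Rr,sh=leverpose(q); wp.append((P+off,Rr,1,2.)); 
    if abs(sh[1]+.004-.018)<.0006: print('touch ~',q,sh)
print(sh)
rows(wp)
E
```

```text
[0.41608975 0.00305381 0.1840735 ] [-3.25198853  1.11432875  5.40822461] 0.027322551688589797 -0.05284292521934998
model offset [ 5.19646283e-04  8.77784921e-05 -7.17819480e-04] (np.float64(0.013813563763224089), np.float64(0.020147007554488998))
touch ~ 0.04650497617322752 (np.float64(0.01383283483300031), np.float64(0.014246313358411805))
touch ~ 0.05414712243419502 (np.float64(0.013810136261694195), np.float64(0.013795658759637515))
(np.float64(0.013602412074956882), np.float64(0.011105125293803218))
CALL [0.13,0,-0.11,0,-0.008,0,2,0.14,0,-0.1,0,-0.007,0,2,0.13,0,-0.11,0,-0.008,0,2,0.14,0,-0.1,0,-0.008,0,2,0.13,0,-0.11,0,-0.007,0,2,0.14,0,-0.11,0,-0.008,0,2,0.13,0,-0.1,0,-0.007,0,2,0.14,0,-0.11,0,-0.008,0,2,0.13,0,-0.1,0,-0.008,0,2,0.13,0,-0.11,0,-0.007,0,2.0]
CALL [0.14,0,-0.11,0,-0.008,0,2,0.13,0,-0.1,0,-0.008,0,2,0.14,0,-0.11,0,-0.007,0,2,0.13,0,-0.11,0,-0.008,0,2,0.14,0,-0.1,0,-0.008,0,2,0.13,0,-0.11,0,-0.007,0,2,0.14,0,-0.11,0,-0.008,0,2,0.13,0,-0.1,0,-0.008,0,2,0.13,0,-0.11,0,-0.007,0,2,0.14,0,-0.11,0,-0.008,0,2.0]
end [0.4227 0.0295 0.2048]
```

Emit:
carry_out --plan '[0.13,0,-0.11,0,-0.008,0,2,0.14,0,-0.1,0,-0.007,0,2,0.13,0,-0.11,0,-0.008,0,2,0.14,0,-0.1,0,-0.008,0,2,0.13,0,-0.11,0,-0.007,0,2,0.14,0,-0.11,0,-0.008,0,2,0.13,0,-0.1,0,-0.007,0,2,0.14,0,-0.11,0,-0.008,0,2,0.13,0,-0.1,0,-0.008,0,2,0.13,0,-0.11,0,-0.007,0,2.0]'

```text
clock: 21.85
tool_pos: [0.4191, 0.0159, 0.1943]
eef_rot: [[0.241, 0.97, -0.006], [0.97, -0.241, -0.023], [-0.024, -0.0, -1.0]]
contact_force: [0.9, 0.1, -4.9]
width: 0.0271
```

Emit:
carry_out --plan '[0.14,0,-0.11,0,-0.008,0,2,0.13,0,-0.1,0,-0.008,0,2,0.14,0,-0.11,0,-0.007,0,2,0.13,0,-0.11,0,-0.008,0,2,0.14,0,-0.1,0,-0.008,0,2,0.13,0,-0.11,0,-0.007,0,2,0.14,0,-0.11,0,-0.008,0,2,0.13,0,-0.1,0,-0.008,0,2,0.13,0,-0.11,0,-0.007,0,2,0.14,0,-0.11,0,-0.008,0,2.0]'

```text
clock: 22.85
tool_pos: [0.4222, 0.0296, 0.2039]
eef_rot: [[0.24, 0.971, -0.026], [0.966, -0.241, -0.098], [-0.101, -0.002, -0.995]]
contact_force: [-0.4, -0.7, -8.0]
width: 0.0268
```

```bash
python3 - <<'E'
from geo import *
o=arm.get_obs();p=o['tool_pos'];R=o['eef_rot'];p0=np.arcsin(-R[2,0]);print(p,o['contact_force'],o['ft_torque'],p0)
P,Rr,sh=leverpose(p0); off=p-P; print('model offset',off,sh)
_,d=shot('top');_,ds=shot('scene')
for nm,c in(('top',cloud('top',d)),('scene',cloud('scene',ds))):
    for s in(.01,.19):
        for y in(-.09,.09):
            q=np.linalg.norm(c[...,:2]-W(s,y),axis=-1)<.012; print(nm,s,y,'z',np.mean(c[...,2][q]).round(4),end=' | ')
print()
wp=[]
for q in np.linspace(p0,.15,6)[1:]:
    P,Rr,sh=leverpose(q,.0015*(q-p0)/(.15-p0)); wp.append((P+off,Rr,1,2.))
print(sh)
wp.append((P+off-Rr[:,0]*.03,Rr,5,2.)); s=rows(wp)
E
```

```text
[0.42216767 0.02964842 0.20393437] [-0.3536105  -0.70482207 -8.00459495] [ 0.35272119 -0.09283414  0.08340522] 0.1012047578237295
model offset [-4.24388470e-05 -1.17595555e-05 -1.70829949e-03] (np.float64(0.013595310438176182), np.float64(0.01103477245001392))
top 0.01 -0.09 z 0.0334 | top 0.01 0.09 z 0.033 | top 0.19 -0.09 z 0.0395 | top 0.19 0.09 z 0.0397 | scene 0.01 -0.09 z 0.0347 | scene 0.01 0.09 z 0.039 | scene 0.19 -0.09 z 0.0334 | scene 0.19 0.09 z 0.0394 | 
(np.float64(0.013237712816680465), np.float64(0.009702158063921135))
CALL [0.16,-0.02,-0.15,-0.001,-0.01,0.001,2,0.17,0,-0.16,0,-0.01,0,2,0.17,0,-0.17,0,-0.01,0,2,0.17,0,-0.16,0,-0.009,0,2,0.16,0,-0.17,0,-0.01,0,2,-0.6,0,0,0,0,0,2,-0.6,0,0,0,0,0,2,-0.6,0,0,0,0,0,2,-0.6,0,0,0,0,0,2,-0.6,0,0,0,0,0,2.0]
end [0.4172 0.0099 0.2156]
```

```bash
cat > slabfit.py <<'E'
from geo import *
def fit(n,d):
    c=cloud(n,d); b={'top':-.002,'scene':.002}[n]; q=c[...,:2]-b-F; s=q@X; y=q@Y
    m=(s>.012)&(s<.188)&(abs(y)<.098)&(abs(c[...,2]-.038)<.012)&~((s>.14)&(y>.05))
    A=np.c_[s[m],y[m],np.ones(m.sum())]; k=np.linalg.lstsq(A,c[...,2][m],rcond=None)[0]
    r=c[...,2][m]-A@k; g=abs(r)<.006; k=np.linalg.lstsq(A[g],c[...,2][m][g],rcond=None)[0]
    print(n,'slab top: front z',k[2].round(4),'slope x',k[0].round(4),'slope y',k[1].round(4),m.sum())
E
python3 - <<'E'
from slabfit import *
for n in('top','scene'): fit(n,np.load(f'last_{n}.npz')['d'])
E
```

```text
top slab top: front z 0.0398 slope x -0.0005 slope y -0.0012 3717
scene slab top: front z 0.0393 slope x -0.0005 slope y -0.001 3941
```

Emit:
carry_out --plan '[0.16,-0.02,-0.15,-0.001,-0.01,0.001,2,0.17,0,-0.16,0,-0.01,0,2,0.17,0,-0.17,0,-0.01,0,2,0.17,0,-0.16,0,-0.009,0,2,0.16,0,-0.17,0,-0.01,0,2,-0.6,0,0,0,0,0,2,-0.6,0,0,0,0,0,2,-0.6,0,0,0,0,0,2,-0.6,0,0,0,0,0,2,-0.6,0,0,0,0,0,2.0]'

```text
clock: 23.95
tool_pos: [0.4172, 0.009, 0.2158]
eef_rot: [[0.24, 0.97, -0.035], [0.959, -0.242, -0.145], [-0.149, 0.001, -0.989]]
contact_force: [0.4, -0.3, -9.4]
width: 0.027
```

```bash
python3 - <<'E'
from slabfit import *
o=arm.get_obs();p=o['tool_pos'];R=o['eef_rot'];p0=np.arcsin(-R[2,0]);print(p,o['contact_force'],p0)
c=np.array([.5175,-.0153])
s=rows([(p+[0,0,.06]-R[:,0]*.01,R,5,2.),([.47,-.01,.285],tool(.55,.05),8,2.),([*c,.26],tool(-.171,0),7,2.)])
s=rows([([*c,.182],tool(-.171),6,2.),([*c,.1765],tool(-.171),3,2.),([*c,.1765],tool(-.171),1,2.)],s)
E
```

```text
[0.41717116 0.00899056 0.215811  ] [ 0.35443252 -0.25377881 -9.44812125] 0.14944763046153764
CALL [-0.38,0,-1.19,0,0,0,2,-0.38,0,-1.19,0,0,0,2,-0.38,0,-1.18,0,0,0,2,-0.38,0,-1.19,0,0,0,2,-0.37,0.01,-1.18,0,0,0,2,0.04,0.7,-0.1,0.01,0.012,0.097,2,0.11,0.69,-0.11,0.01,0.012,0.096,2,0.17,0.67,-0.11,0.01,0.012,0.097,2,0.24,0.65,-0.12,0.01,0.012,0.096,2,0.3,0.63,-0.12,0.009,0.012,0.097,2.0]
CALL [0.36,0.59,-0.12,0.01,0.011,0.096,2,0.42,0.56,-0.13,0.009,0.012,0.097,2,0.48,0.51,-0.13,0.01,0.011,0.096,2,0.56,0.42,0.33,0.003,0.007,0.103,2,0.59,0.36,0.33,0.002,0.007,0.103,2,0.63,0.3,0.34,0.003,0.007,0.103,2,0.65,0.23,0.34,0.002,0.007,0.103,2,0.67,0.17,0.34,0.003,0.007,0.103,2,0.68,0.1,0.35,0.002,0.007,0.103,2,0.68,0.03,0.35,0.003,0.006,0.103,2.0]
end [ 0.5175 -0.0153  0.26  ]
CALL [0,0,1.3,0,0,0,2,0,0,1.3,0,0,0,2,0,0,1.3,0,0,0,2,0,0,1.3,0,0,0,2,0,0,1.3,0,0,0,2,0,0,1.3,0,0,0,2,0,0,0.18,0,0,0,2,0,0,0.19,0,0,0,2,0,0,0.18,0,0,0,2,0,0,0,0,0,0,2.0]
end [ 0.5175 -0.0153  0.1765]
```

Emit:
carry_out --plan '[-0.38,0,-1.19,0,0,0,2,-0.38,0,-1.19,0,0,0,2,-0.38,0,-1.18,0,0,0,2,-0.38,0,-1.19,0,0,0,2,-0.37,0.01,-1.18,0,0,0,2,0.04,0.7,-0.1,0.01,0.012,0.097,2,0.11,0.69,-0.11,0.01,0.012,0.096,2,0.17,0.67,-0.11,0.01,0.012,0.097,2,0.24,0.65,-0.12,0.01,0.012,0.096,2,0.3,0.63,-0.12,0.009,0.012,0.097,2.0]'

```text
clock: 24.95
tool_pos: [0.4498, -0.0058, 0.2827]
eef_rot: [[0.667, 0.743, -0.05], [0.74, -0.669, -0.07], [-0.085, 0.01, -0.996]]
contact_force: [0.9, -0.0, -8.7]
width: 0.0272
```

Emit:
carry_out --plan '[0.36,0.59,-0.12,0.01,0.011,0.096,2,0.42,0.56,-0.13,0.009,0.012,0.097,2,0.48,0.51,-0.13,0.01,0.011,0.096,2,0.56,0.42,0.33,0.003,0.007,0.103,2,0.59,0.36,0.33,0.002,0.007,0.103,2,0.63,0.3,0.34,0.003,0.007,0.103,2,0.65,0.23,0.34,0.002,0.007,0.103,2,0.67,0.17,0.34,0.003,0.007,0.103,2,0.68,0.1,0.35,0.002,0.007,0.103,2,0.68,0.03,0.35,0.003,0.006,0.103,2.0]'

```text
clock: 25.95
tool_pos: [0.518, -0.0147, 0.2605]
eef_rot: [[0.985, -0.173, -0.0], [-0.173, -0.985, -0.0], [-0.0, 0.0, -1.0]]
contact_force: [-0.3, -0.4, -9.0]
width: 0.0272
```

Emit:
carry_out --plan '[0,0,1.3,0,0,0,2,0,0,1.3,0,0,0,2,0,0,1.3,0,0,0,2,0,0,1.3,0,0,0,2,0,0,1.3,0,0,0,2,0,0,1.3,0,0,0,2,0,0,0.18,0,0,0,2,0,0,0.19,0,0,0,2,0,0,0.18,0,0,0,2,0,0,0,0,0,0,2.0]'

```text
clock: 26.95
tool_pos: [0.518, -0.0146, 0.1769]
eef_rot: [[0.986, -0.17, 0.001], [-0.17, -0.986, 0.0], [0.001, -0.0, -1.0]]
contact_force: [-0.4, 0.3, -8.4]
width: 0.0266
```

```bash
python3 - <<'E'
from slabfit import *
o=arm.get_obs();p=o['tool_pos'];R=o['eef_rot'];print(p,o['contact_force'],o['ft_torque'],np.arcsin(-R[2,0]),np.arctan2(R[1,0],R[0,0]),o['width'])
E
```

```text
[ 0.51799973 -0.01463298  0.17688724] [-0.43966248  0.34577902 -8.44786118] [0.02279009 0.01541543 0.03499476] -0.0006429086786319138 -0.17044738182602479 0.02663611101974895
```

Next I'll lower the bar in small steps until the bench carries it, then release and rise.

Emit:
carry_out --plan '[0,0,0.05,0,0,0,2,0,0,0.05,0,0,0,2,0,0,0.05,0,0,0,2,0,0,0,0,0,0,2]'

```text
clock: 27.35
tool_pos: [0.5178, -0.0146, 0.1752]
eef_rot: [[0.986, -0.17, 0.0], [-0.17, -0.986, 0.0], [0.0, -0.0, -1.0]]
contact_force: [-0.2, 0.3, -9.0]
width: 0.0271
```

Emit:
carry_out --plan '[0,0,0.05,0,0,0,2,0,0,0.05,0,0,0,2,0,0,0,0,0,0,2]'

```text
clock: 27.65
tool_pos: [0.518, -0.0146, 0.1751]
eef_rot: [[0.986, -0.169, -0.001], [-0.169, -0.986, 0.0], [-0.001, -0.0, -1.0]]
contact_force: [-6.0, 1.1, 4.5]
width: 0.0275
```

On the bench: the force is now +4.5 N upward. Releasing and rising.

Emit:
carry_out --plan '[0,0,-0.05,0,0,0,2,0,0,0,0,0,0,2.8,0,0,0,0,0,0,3.5,0,0,0,0,0,0,5,0,0,0,0,0,0,6.5,0,0,-2,0,0,0,6.5,0,0,-3,0,0,0,6.5,0,0,-4,0,0,0,6.5,0,0,-4,0,0,0,6.5,0,0,-4,0,0,0,6.5]'

```text
clock: 28.65
tool_pos: [0.5177, -0.0146, 0.3465]
eef_rot: [[0.986, -0.17, 0.001], [-0.17, -0.986, 0.0], [0.001, -0.0, -1.0]]
contact_force: [1.1, -1.1, -0.2]
width: 0.0652
```

```bash
python3 - <<'E'
from plan import *
o=arm.get_obs(); print(o['contact_force'])
rows([([.38,-.25,.38],o['eef_rot'],10,6.5)])
E
```

```text
[ 1.10808006 -1.09273718 -0.15995454]
CALL [-0.96,2.55,-0.34,0,0,0,6.5,-0.96,2.55,-0.34,0,0,0,6.5,-0.96,2.55,-0.34,0,0,0,6.5,-0.96,2.55,-0.34,0,0,0,6.5,-0.96,2.56,-0.33,0,0,0,6.5,-0.95,2.55,-0.34,0,0,0,6.5,-0.96,2.56,-0.33,0,0,0,6.5,-0.95,2.55,-0.34,0,0,0,6.5,-0.96,2.56,-0.33,0,0,0,6.5,-0.95,2.55,-0.34,0,0,0,6.5]
end [ 0.38 -0.25  0.38]
```

Emit:
carry_out --plan '[-1,2.5,-0.3,0,0,0,6.5,-1,2.5,-0.3,0,0,0,6.5,-1,2.5,-0.3,0,0,0,6.5,-1,2.5,-0.3,0,0,0,6.5,-1,2.5,-0.3,0,0,0,6.5,-1,2.5,-0.3,0,0,0,6.5,-1,2.5,-0.3,0,0,0,6.5,-1,2.5,-0.3,0,0,0,6.5,-1,2.5,-0.3,0,0,0,6.5,0,0,0,0,0,0,6.5]'

```text
clock: 29.65
tool_pos: [0.3901, -0.2231, 0.3725]
eef_rot: [[0.985, -0.173, 0.001], [-0.173, -0.985, -0.002], [0.002, 0.002, -1.0]]
contact_force: [1.3, 0.8, -0.6]
width: 0.0651
```

```bash
python3 - <<'E'
from slabfit import *
from quad import *
im,d=shot('top','top_end.png'); is_,ds=shot('scene','scene_end.png')
for n,dd in(('top',d),('scene',ds)): fit(n,dd)
def rel(nm,n,q,z,b):
    w=ray(n,q,z)[:,:2]-b; e=np.roll(w,-1,0)-w
    print(nm,n,'mean',w.mean(0).round(4),'s,y',((w-F)@np.c_[X,Y]).round(4).tolist(),'ang',np.arctan2(e[:,1],e[:,0]).round(3))
for nm,n,i,box,f,z in[('slab','top',im,(180,138,266,240),bright(180),.040),('block','top',im,(263,202,292,234),nonblue,.010),('bar','top',im,(305,122,355,258),nonblue,.010),('plate','top',im,(250,195,285,207),bright(150),.018)]:
    try: rel(nm,n,quad(n,i,box,f),z,-.002)
    except Exception as ex: print(nm,ex)
a=cv2.resize(im[130:260,180:360],None,fx=3,fy=3,interpolation=cv2.INTER_CUBIC); b=cv2.resize(is_[150:270,260:480],None,fx=540/220,fy=540/220,interpolation=cv2.INTER_CUBIC)
b=b[:210]; cv2.imwrite('pics/end.png',np.vstack([a,b])[...,::-1])
E
```

```text
top slab top: front z 0.0401 slope x -0.0029 slope y -0.001 3707
scene slab top: front z 0.0392 slope x -0.0006 slope y -0.0004 3933
slab top mean [0.5412 0.2756] s,y [[0.1985, -0.1079], [0.0026, -0.1086], [0.0033, 0.1069], [0.1983, 0.1071]] ang [-1.811  2.894  1.328 -0.243]
block top mean [0.4508 0.1468] s,y [[-0.0226, 0.0246], [-0.0687, 0.0257], [-0.0693, 0.0868], [-0.0239, 0.0872]] ang [-1.838  2.908  1.337 -0.223]
bar top mean [ 0.5301 -0.0168] s,y [[-0.184, 0.125], [-0.1557, -0.2435], [-0.1894, -0.2462], [-0.2137, 0.123]] ang [-0.167 -1.734  2.963  1.394]
plate top mean [0.5082 0.178 ] s,y [[-0.0437, -0.015], [-0.0436, -0.0016], [0.0349, 0.043], [0.0445, 0.005]] ang [ 2.89   1.844  0.005 -1.592]
```

View pics/end.png

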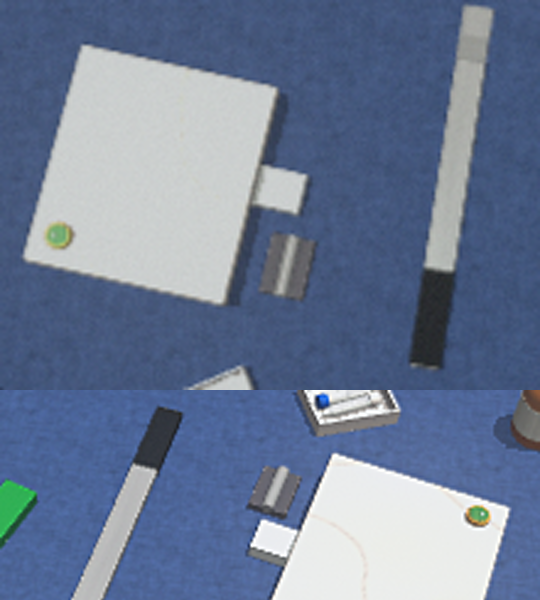

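```bash
python3 -c "
from workcell import arm
print(arm.finish_job(), arm.get_obs()['clock'])"
```

```text
the job is handed in; nothing more can be done
the job is handed in; nothing more can be done
```

The job is done and handed in, at about 30 s on the clock. I levered the slab's front edge up over the block until the bar stayed down by itself. I then slid the thick plate under the edge, eased the slab down onto it, drew the bar out and laid it flat where it came from.

**Last checks, before handing in:**
- **Slab level:** the front of its top stands 39–40 mm up. Its front-to-back slope reads −0.003 rad from the top camera and −0.0006 rad from the scene camera, where it leaned 0.036 at the start.
- **Plate:** its outer end is about 44 mm in front of the edge, so about half its length is under the slab. It is square to the edge, about 39 mm to the bar's −y side.
- **Block and slab:** the block is where it was to within about 0.1 mm. The slab's centre and direction match the start to within about 1 mm and 0.005 rad.
- **Bar:** it lies flat and clear of the slab and the block.
- **Forces:** no reading went above about 10 N.

**Disagreements:**
- The two cameras differed by about 4 mm in absolute position and 2.5 mm on the gap between blade and edge. I used the averages.
- The gripper read about 27 mm on the 30 mm bar.
- One rough depth average taken while lowering seemed to show the front still low. It included pixels off the slab, and a plane fit showed the slab level.
- I compared the slab, block and bar with their starting places by measurement. The other things I checked only by their appearing in the last views.

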